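# Make up a composite sample on the spring scale

### The job

First clear the two empty tube racks off the scale pan and stand them upright in the grey tray. Then put sample jars on the pan one after the other until its needle stands within the dark mark on the gauge plate, leaving the jars you do not need on the bench, and finally lay the retaining bar along the scale across its two end posts, so that it rests in both forks, roughly centred. Leave the other things on the bench where they are.

Things in the scene. Friction and masses are not known exactly. Their poses are not given: they have to be found in the camera images.
- rack1_mid (a point): empty red plastic tube rack, a 110 x 42 x 55 mm block (long side along its own y, z up), about 60 g, at the start standing on the scale pan on its -y half, long side along the pan; the point is its centre, 27.5 mm above its underside. Its long sides are 42 mm apart and can be pinched from above
- rack2_mid (a point): second empty tube rack, exactly like the first, at the start on the +y half of the pan; the point is its centre, 27.5 mm above its underside
- tray: fixed shallow grey open tray on the bench to the robot's left, 175 x 175 mm outside, walls 4 mm thick and 22 mm high, floor 4 mm thick; origin under its centre on the bench, x and y along its sides, z up. Both racks fit side by side in it
- pan (a joint): how far the scale pan has sunk from its unloaded position, m: 0 empty, grows downwards, stop at 0.05. The spring gives 135 N/m: a jar (95 to 125 g, not known beforehand) sinks it by 6.8 to 9.2 mm, and it settles within about 1 s
- pan_floor (a point): centre of the upper face of the scale pan's floor. The pan is a steel trough, inside 104 mm (its x) by 274 mm (its y), with an 8 mm high rim, on a vertical spring; the floor is 95 mm above the bench when empty and stays level as it sinks. z up, y along the pan, which has room for five jars in one row at 50 mm spacing
- pointer (a point): tip of the black needle fixed to the pan, on the scale's far side (+x of the pan), moving down with the pan in front of a white gauge plate with fine ticks; 92 mm above the bench when the pan is empty
- mark (a point): centre of the dark steel mark, a rectangle 34 mm wide and 12 mm high on the gauge plate behind the needle; its top edge is 6 mm above and its bottom edge 6 mm below this point. Its height differs from start to start (centre 56 to 68 mm above the bench); the pan is at the mark while the needle tip is between these edges. Usually three to five jars are needed
- fork_seat (a point): mid-way between the two end posts of the scale, at the height of their seats (150 mm above the bench). The posts stand 165 mm to either side along this point's y, beyond the pan's ends; each seat is 24 mm long in y, with lips 12 mm high either side leaving a gap of 40 mm in x. Standing jars pass under a bar in the forks once the pan has sunk 10 mm
- bar_grip (a point): centre of the black grip block of the retaining bar. The bar is a straight aluminium bar 380 mm long (its own y), 24 mm wide (x), 16 mm high, 220 g; on its middle sits the grip block, 70 mm long (y), 22 mm wide (x), 24 mm high, with its centre 28 mm above the bar's underside. At the start it lies on the bench to the robot's right, pointing roughly away from the robot
- jar1_mid (a point): filled square sample jar with a round white cap: body 46 x 46 x 48 mm (sides along its own x and y), cap 38 mm across and 14 mm high, 62 mm in all; the point is its centre, 31 mm above its underside. Five to seven such jars stand in a row on the bench between the robot and the scale; None for one that is absent this time
- jar2_mid (a point): filled square sample jar with a round white cap: body 46 x 46 x 48 mm (sides along its own x and y), cap 38 mm across and 14 mm high, 62 mm in all; the point is its centre, 31 mm above its underside. Five to seven such jars stand in a row on the bench between the robot and the scale; None for one that is absent this time
- jar3_mid (a point): filled square sample jar with a round white cap: body 46 x 46 x 48 mm (sides along its own x and y), cap 38 mm across and 14 mm high, 62 mm in all; the point is its centre, 31 mm above its underside. Five to seven such jars stand in a row on the bench between the robot and the scale; None for one that is absent this time
- jar4_mid (a point): filled square sample jar with a round white cap: body 46 x 46 x 48 mm (sides along its own x and y), cap 38 mm across and 14 mm high, 62 mm in all; the point is its centre, 31 mm above its underside. Five to seven such jars stand in a row on the bench between the robot and the scale; None for one that is absent this time
- jar5_mid (a point): filled square sample jar with a round white cap: body 46 x 46 x 48 mm (sides along its own x and y), cap 38 mm across and 14 mm high, 62 mm in all; the point is its centre, 31 mm above its underside. Five to seven such jars stand in a row on the bench between the robot and the scale; None for one that is absent this time
- jar6_mid (a point): filled square sample jar with a round white cap: body 46 x 46 x 48 mm (sides along its own x and y), cap 38 mm across and 14 mm high, 62 mm in all; the point is its centre, 31 mm above its underside. Five to seven such jars stand in a row on the bench between the robot and the scale; None for one that is absent this time
- jar7_mid (a point): filled square sample jar with a round white cap: body 46 x 46 x 48 mm (sides along its own x and y), cap 38 mm across and 14 mm high, 62 mm in all; the point is its centre, 31 mm above its underside. Five to seven such jars stand in a row on the bench between the robot and the scale; None for one that is absent this time
- tomato: tomato 64 mm across, 47 mm high, among the jars; not part of the job; origin at its underside
- tomato2: tomato 64 mm across, 47 mm high, behind the scale to the left; not part of the job; origin at its underside
- beaker: glass beaker 70 mm across, 85 mm high, behind the scale; not part of the job; origin at its underside
- marker: blue marker pen 120 mm long, behind the scale; not part of the job; origin near its middle

How it is judged:
By the outcome, as a careful person would: the job done as asked, in the order asked, and still so for the second after the job is handed in, with the robot touching nothing.
Of jar1, jar2, jar3, jar4, jar5, jar6, jar7 only 5 to 7 are there at a start; the rules pass over those that are not, and their reading is None.
At some moment in a run one of jar1, jar2, jar3, jar4, jar5, jar6, jar7, rack1, rack2 may be knocked a few centimetres aside while the robot is not near it.
Once in a run the grip may slacken for a moment while it holds something.
It also fails if it takes over 210 s, if anything falls off the work surface, if the arm or the gripper's body presses on something with over 40 N, if the wrist force passes 120 N, or if a joint passes its speed limit or range.

### The arm

A 6-joint arm with a two-finger parallel gripper is mounted at the origin on the work surface. World frame = base frame: x ahead of the robot, y to its left, z up, the work surface at z = 0. Lengths are in mm, angles in rad, forces in N, time in s.
With the tool pointing down it reaches from about 350 to 975 mm from the base axis. Payload 7.1 kg.
Tool frame: the origin (TCP) lies at the very end of the fingers, on their centre line; the grasp point (between the pads) lies 19 mm behind it; z points along the fingers, x is the direction in which the jaws open and shut, and the axes are right-handed (so a half turn about z gives the same grasp; the last joint's range is limited). The gripper opens to 88 mm and grips with 3 to 60 N. Pads are 20 mm wide; open, the fingers measure 115 mm over their backs; the gripper's body (75 mm by 178 mm) begins 61 mm behind the grasp point.
Start: joints at [-1.303, 0.423, 1.63, -0, 1.089, -0.019], TCP at [176.821, -599.449, 191.575] pointing down, gripper open.
Joint ranges: [-3, 3], [-0.9, 2.11], [0.09, 2.58], [-1.31, 4.45], [0.11, 2.69], [-2.54, 2.54]. Speed limits (rad/s): [2.39, 2.39, 3.01, 3.14, 3.14, 3.14].

### API

Orientations are given as a rotation vector (axis times angle).
In Python, from workcell import ctrl gives the robot as it stands. The module is installed in compiled form; this text tells all that it offers.
- The arm moves only by the tool move_arm, never from a script. Its argument "motion" is a list of rows, each a list of 2 entries, a list of its own where there are three numbers: the shift along the tool's x, y, z normalised to -1 to 1, where 1 is 150 mm, then the turn, a rotation vector about the tool's x, y, z normalised to -1 to 1, where 1 is 60 degrees. In form: [[[x, y, z], [rx, ry, rz]], ...]. A call has exactly 5 rows; each row is the pose to reach, as a shift and turn from the pose commanded when the call began, along the tool's axes at that moment; what a row does not reach only later rows make up. A row lasts 1/8 s, in which the tool goes at most 62.5 mm and 10.7 degrees, less where a joint would pass 70% of its speed; a pose out of reach is approached as far as the arm can. A call with a number of a shift or a turn outside -1 to 1 is refused whole. A call with a gripper value outside its range is refused whole. "gripper" is the opening, from 0 (shut) to 1 (fully open), set as the call begins (left out, the last holds). The fingers move at their own pace and stop on an object; the grip force is fixed at half the most. Time passes only in rows, so rows that repeat a pose let the fingers close, or fill a call up. It gives the time, the measured TCP pose, the force and the opening at its end, in the units of the state.
- ctrl.get_obs(): the state, without advancing time (a new reading comes with each control period).
- ctrl.get_image(name): name is "side" or "top"; returns a dict with "pixels" (480x640x3 uint8, red, green, blue), "camera_matrix" (3x3 intrinsics, pixels), "D" ([k1, k2, p1, p2, k3] as OpenCV has them; the pictures are not rectified), "R" (3x3) and "t" (3): a world point X has camera coordinates R X + t. Camera axes: x right, y down, z forward; pixel columns grow to the right and rows downward; lengths in mm; the calibration is good to about 2 mm. A picture is of the moment at which its call begins. There is no depth.
- ctrl.close_job(): hands the job in, once; it reports no verdict.
Trained networks look in the newest picture that a camera, given by its name, has taken for a name from the list of things; names that differ only in an ending like _2 or _b are one class to them, and where a whole thing is asked for, a point or a joint stands for the part that bears it (a point fixed in the world has none). Each returns a list of dicts, best first, with "p" (0 to 1); they miss things now and then, are a little off and sometimes report something else, mostly with a low value. They report only what shows in the picture. A call takes as long as a camera call.
- ctrl.boxes_of(camera, name): "location" ([x, y, z] in mm, in world coordinates, good to about 4 mm: the middle of the surface that is visible of it).
- ctrl.regions_of(camera, name): "mask" (480x640 bool, what is visible of it).
- ctrl.pinpoint(camera, name): "location" ([x, y, z] in mm, in world coordinates, good to about 4 mm: a listed point, or the origin of a listed thing).
The state is a dict: "t": time; "qpos": joint angles; "qvel": joint speeds; "joint_torque": joint torques, N m; "ee_pos": TCP position; "orientation": TCP orientation; "ft_force": force on the tool from outside, world axes, zero at the start; "moment": the same for the moment, N m; "width": finger opening in mm.
Only numpy, scipy, OpenCV 4.12 (cv2) and the standard library are available. Lean on these libraries where they do the work, as an engineer would, in place of code of your own. Each camera call takes 0.05 s, during which the arm holds its last target.

## Working session

There is one attempt and no reset: what is moved stays moved. The work goes in short steps, Python scripts to look and compute and a tool call to move; the robot and the scene stay as the last step left them, time stands still between calls to the robot, and variables do not carry over. Pictures are saved under pics/ and viewed, and the job is handed in when it is done.

Besides the shell and the picture viewer there is one more tool, called after "Emit:" as name(argument=value, ...) on one line, values as JSON. move_arm: Moves the arm, as the interface text tells. Its arguments: {"type":"object","properties":{"motion":{"type":"array","items":{"type":"array"}},"gripper":{"type":"number"}},"required":["motion"]}

```bash
mkdir -p pics
cat > h.py <<'E'
import numpy as np, cv2
from workcell import ctrl
from scipy.spatial.transform import Rotation as Rn
def snap(cam,fn):
    im=ctrl.get_image(cam); cv2.imwrite('pics/'+fn,im['pixels'][:,:,::-1]); return im
def proj(im,P):
    p,_=cv2.projectPoints(np.array(P,float).reshape(-1,3),cv2.Rodrigues(im['R'])[0],np.array(im['t'],float),im['camera_matrix'],np.array(im['D'],float)); return p[:,0]
def ray(im,uv,z):
    n=cv2.undistortPoints(np.array(uv,float).reshape(-1,1,2),im['camera_matrix'],np.array(im['D'],float))[:,0]
    R=np.array(im['R']);t=np.array(im['t']).ravel();C=-R.T@t
    d=np.c_[n,np.ones(len(n))]@R
    return C+d*((z-C[2])/d[:,2])[:,None]
E
python3 - <<'E'
from h import *
for c in ('side','top'):
    im=snap(c,c+'0.png'); print(c,(-im['R'].T@im['t'].ravel()).round())
o=ctrl.get_obs();print(o)
for n in ['rack1_mid','rack2_mid','tray','pan_floor','pointer','mark','fork_seat','bar_grip','jar1_mid','tomato','tomato2','beaker']:
  for c in ('side','top'):
    print(n,c,[(np.round(d['location'],0).tolist(),round(d['p'],2)) for d in ctrl.pinpoint(c,n)][:8])
E
```

```text
side [ -29.  734. 1206.]
top [ 466.   19. 1108.]
{'t': 0.1, 'qpos': array([-1.30301004e+00,  4.23771896e-01,  1.63057571e+00,  2.87436374e-05,
        1.08860412e+00, -1.89960659e-02]), 'qvel': array([ 0.0022761 , -0.00100073, -0.00200392, -0.00023598,  0.00151082,
        0.0003258 ]), 'joint_torque': array([ 9.64908868e-04, -5.45615172e+01, -2.74324304e+01,  6.44647703e-02,
        1.88732432e-02, -1.93962035e-05]), 'ee_pos': array([ 176.68784494, -598.9549199 ,  190.88966997]), 'orientation': array([-2.51539044e+00,  1.88070323e+00,  1.66018482e-03]), 'ft_force': array([-0.662247  , -0.33188237, -0.32514889]), 'moment': array([1.39059607e-02, 5.23124106e-06, 7.63385151e-02]), 'width': 87.88332504483321}
rack1_mid side [([614.0, -107.0, 111.0], 0.9)]
rack1_mid top [([617.0, -106.0, 115.0], 0.86)]
rack2_mid side [([605.0, 31.0, 113.0], 0.82), ([516.0, 400.0, -2.0], 0.31)]
rack2_mid top [([611.0, 34.0, 120.0], 0.94), ([621.0, -41.0, 150.0], 0.51)]
tray side [([515.0, 399.0, -2.0], 0.73)]
tray top [([515.0, 405.0, 3.0], 0.6), ([705.0, -9.0, 82.0], 0.38)]
pan_floor side [([623.0, -38.0
[... 327 characters left out ...]
ar_grip side [([543.0, -384.0, 26.0], 0.75), ([760.0, 274.0, -2.0], 0.37)]
bar_grip top [([544.0, -384.0, 29.0], 0.75), ([456.0, -31.0, 30.0], 0.56)]
jar1_mid side [([448.0, 237.0, 30.0], 0.84)]
jar1_mid top [([448.0, 234.0, 34.0], 0.66)]
tomato side [([758.0, 271.0, -2.0], 0.61), ([435.0, -233.0, 1.0], 0.56), ([475.0, 36.0, 29.0], 0.5)]
tomato top [([435.0, -235.0, 0.0], 0.93), ([761.0, 270.0, 3.0], 0.91)]
tomato2 side [([758.0, 271.0, -2.0], 0.61), ([435.0, -233.0, 1.0], 0.56), ([475.0, 36.0, 29.0], 0.5)]
tomato2 top [([435.0, -235.0, 0.0], 0.93), ([761.0, 270.0, 3.0], 0.91)]
beaker side [([786.0, -137.0, -1.0], 0.74)]
beaker top [([628.0, -36.0, 87.0], 0.68), ([780.0, -140.0, 2.0], 0.67)]
```

Run:
```python
from h import *
for n in ['jar%d_mid'%i for i in range(1,8)]:
  for c in ('side','top'):
    print(n,c,[(np.round(d['location'],0).tolist(),round(d['p'],2)) for d in ctrl.pinpoint(c,n)][:2])
```

```text
jar1_mid side [([448.0, 237.0, 30.0], 0.84)]
jar1_mid top [([448.0, 234.0, 34.0], 0.66)]
jar2_mid side [([458.0, -33.0, 34.0], 0.8), ([469.0, 101.0, 30.0], 0.58)]
jar2_mid top [([456.0, -33.0, 34.0], 0.84)]
jar3_mid side []
jar3_mid top []
jar4_mid side [([471.0, 98.0, 33.0], 0.97)]
jar4_mid top [([469.0, 98.0, 33.0], 0.78), ([614.0, -103.0, 116.0], 0.47)]
jar5_mid side [([443.0, -166.0, 31.0], 0.57), ([471.0, 101.0, 33.0], 0.2)]
jar5_mid top [([445.0, -167.0, 27.0], 0.6)]
jar6_mid side [([474.0, 40.0, 31.0], 0.96)]
jar6_mid top [([473.0, 40.0, 32.0], 0.74)]
jar7_mid side []
jar7_mid top [([473.0, 44.0, 31.0], 0.53)]
```

```bash
python3 - <<'E'
import cv2
a=cv2.imread('pics/side0.png');t=cv2.imread('pics/top0.png')
cv2.imwrite('pics/c1.png',cv2.resize(t[180:340,190:470],None,fx=2.8,fy=2.8,interpolation=cv2.INTER_CUBIC))
cv2.imwrite('pics/c2.png',cv2.resize(a[210:270,260:340],None,fx=10,fy=10,interpolation=cv2.INTER_CUBIC))
E
python3 - <<'E'
from h import *
acc={}
for c in ('side','top'):
    acc[c]=np.mean([ctrl.get_image(c)['pixels'].astype(float) for _ in range(6)],0)
def st(x,fn,f):
    lo,hi=x.min(),x.max(); x=np.clip((x-lo)/(150-lo),0,1)*255
    cv2.imwrite(fn,cv2.resize(x[:,:,::-1].astype(np.uint8),None,fx=f,fy=f,interpolation=cv2.INTER_NEAREST))
st(acc['top'][182:205,312:362],'pics/p1.png',16)
st(acc['side'][218:250,286:316],'pics/p2.png',18)
im=ctrl.get_image('top'); print(ray(im,[[319,198],[345,196],[319,191],[343,189]],90).round())
for n in ['mark','pointer']:
  for c in ('side','top'):
    for d in ctrl.regions_of(c,n):
        ys,xs=np.nonzero(d['mask']); print(n,c,d['p'],xs.min(),xs.max(),ys.min(),ys.max())
    print(ctrl.boxes_of(c,n))
E
```

```text
[[683.  23.  90.]
 [687. -28.  90.]
 [697.  24.  90.]
 [701. -24.  90.]]
[{'location': [437.1, -150.4, 46.7], 'p': 0.38}, {'location': [533.6, -379.6, 14.6], 'p': 0.36}]
[]
pointer side 0.6 282 378 200 289
[{'location': [588.9, -36.1, 86.8], 'p': 0.88}]
pointer top 0.67 277 423 192 262
[{'location': [641.8, -37.9, 87.4], 'p': 0.73}, {'location': [454.6, -31.7, 61.7], 'p': 0.57}, {'location': [511.8, 406.7, 3.4], 'p': 0.54}]
```

Run:
```python
from h import *
im=ctrl.get_image('top')
def c(p): return [[190+a/2.8,180+b/2.8] for a,b in p]
def show(n,uv,z):
    P=ray(im,uv,z)[:,:2]; e=np.diff(np.r_[P,P[:1]],axis=0)
    print(n,P.mean(0).round(1),'len',np.linalg.norm(e,axis=1).round(),'ang of edges',np.degrees(np.arctan2(e[:,1],e[:,0])).round(1))
show('rack2',c([(270,122),(433,112),(438,175),(276,183)]),150)
show('rack1',c([(466,118),(632,95),(642,155),(478,182)]),150)
show('pan',c([(247,77),(636,49),(651,200),(257,230)]),103)
show('tray',[(105,241),(185,247),(178,329),(95,322)],22)
show('bar',[(498,185),(509,185),(528,362),(517,363)],16)
show('jar5',c([(586,363),(652,359),(659,420),(592,426)]),48)
show('jar4',c([(232,318),(297,333),(284,392),(219,376)]),48)
show('jar6',c([(311,316),(376,321),(369,386),(304,374)]),48)
show('jar2',c([(409,342),(472,342),(474,405),(410,405)]),48)
show('jar1',c([(42,352),(103,355),(99,418),(36,415)]),48)
```

```text
rack2 [605.   27.5] len [108.  42. 106.  41.] ang of edges [ -86.2 -175.6   93.1    6.3]
rack1 [ 612.5 -104.3] len [111.  40. 110.  43.] ang of edges [ -81.8 -171.8   99.6   10.2]
pan [618.7 -36.9] len [272. 106. 271. 107.] ang of edges [ -85.6 -175.6   94.6    4.5]
tray [512.9 397.6] len [175. 171. 179. 172.] ang of edges [-93.9 176.9  86.5  -4.4]
bar [ 542.6 -385.8] len [ 24. 375.  24. 376.] ang of edges [ -89.3 -175.9   94.1    4.2]
jar5 [ 444.6 -164. ] len [48. 44. 48. 45.] ang of edges [ -86.5 -174.2   95.     5. ]
jar4 [470.   96.5] len [48. 43. 48. 42.] ang of edges [-102.5  168.1   76.8  -11.9]
jar6 [474.3  37.8] len [47. 47. 47. 42.] ang of edges [-94.1 174.1  80.   -6.4]
jar2 [457.4 -34.6] len [45. 45. 46. 45.] ang of edges [ -89.8 -178.3   90.2    1. ]
jar1 [447.  231.6] len [44. 45. 46. 45.] ang of edges [-92.1 177.6  88.1  -4.1]
```

```bash
cat >> h.py <<'E'
def state():
    o=ctrl.get_obs(); R=Rn.from_rotvec(o['orientation']).as_matrix()
    yaw=np.degrees(np.arctan2(R[1,0],R[0,0]))
    return o,R,yaw
def plan(T,yaw=None,opt=None):
    o,R,y0=state(); p=np.array(o['ee_pos'])
    d=R.T@(np.array(T,float)-p)/150
    print('t %.1f pos'%o['t'],p.round(1),'yaw %.1f w %.1f q1 %.2f q6 %.2f F'%(y0,o['width'],o['qpos'][0],o['qpos'][5]),np.round(o['ft_force'],1))
    if yaw is not None:
        c=[yaw,yaw+180,yaw-180]; dd=[(a-y0+180)%360-180 for a in c]
        a=y0+min(dd,key=abs); 
        if opt is not None: a=opt
        a=np.radians(a)
        Rd=np.array([[np.cos(a),np.sin(a),0],[np.sin(a),-np.cos(a),0],[0,0,-1]])
        rv=Rn.from_matrix(R.T@Rd).as_rotvec()
        print('turn',np.round(np.degrees(rv)/60,3),end=' ')
    n=max(1,int(np.ceil(np.abs(d).max())))
    print('shift',d.round(3),'n',n,'each',(d/n).round(3))
E
python3 -c "
from h import *
plan([607,30,220],4.5)"
```

```text
t 3.1 pos [ 176.8 -599.5  191.6] yaw -73.6 w 88.0 q1 -1.30 q6 -0.02 F [-0.5  0.2 -0.3]
turn [ 0.     0.    -1.301] shift [-3.214 -3.938 -0.19 ] n 4 each [-0.803 -0.984 -0.047]
```

Emit:
move_arm(motion=[[[-0.2,-0.25,-0.05],[0,0,-0.17]],[[-0.4,-0.5,-0.1],[0,0,-0.34]],[[-0.6,-0.75,-0.15],[0,0,-0.51]],[[-0.8,-0.98,-0.19],[0,0,-0.68]],[[-0.8,-0.98,-0.19],[0,0,-0.85]]], gripper=0.85)

```text
t: 3.72
ee_pos: [285.3, -440.6, 220.7]
orientation: [3.084, -0.601, 0.001]
ft_force: [0.8, -0.2, 0.1]
width: 74.5
```

```bash
python3 -c "
from h import *
plan([607,30,220],4.5)"
```

```text
t 3.7 pos [ 285.3 -440.6  220.7] yaw -22.1 w 74.5 q1 -1.02 q6 -0.63 F [ 0.8 -0.2  0.1]
turn [ 0.    -0.001 -0.443] shift [ 0.81  -3.713  0.006] n 4 each [ 0.202 -0.928  0.001]
```

Emit:
move_arm(motion=[[[0.05,-0.3,0],[0,0,-0.17]],[[0.1,-0.5,0],[0,0,-0.34]],[[0.15,-0.75,0],[0,0,-0.44]],[[0.2,-0.93,0],[0,0,-0.443]],[[0.2,-0.93,0],[0,0,-0.443]]])

```text
t: 4.35
ee_pos: [365.9, -324.4, 220.2]
orientation: [3.139, 0.114, 0.0]
ft_force: [0.6, -0.2, 0.2]
width: 74.6
```

```bash
python3 -c "
from h import *
plan([607,30,220],4.5)"
```

```text
t 4.3 pos [ 365.9 -324.4  220.2] yaw 4.2 w 74.6 q1 -0.75 q6 -0.82 F [ 0.6 -0.2  0.2]
turn [ 0.    -0.    -0.006] shift [ 1.775e+00 -2.240e+00  2.000e-03] n 3 each [ 0.592 -0.747  0.001]
```

Emit:
move_arm(motion=[[[0.18,-0.2,0],[0,0,0]],[[0.36,-0.4,0],[0,0,0]],[[0.54,-0.6,0],[0,0,0]],[[0.72,-0.8,0],[0,0,0]],[[0.9,-1,0],[0,0,0]]])

```text
t: 4.97
ee_pos: [489.9, -166.4, 220.2]
orientation: [3.139, 0.109, 0.0]
ft_force: [0.7, -0.8, 0.3]
width: 74.7
```

Emit:
move_arm(motion=[[[0.18,-0.25,0],[0,0,0]],[[0.36,-0.5,0],[0,0,0]],[[0.54,-0.75,0],[0,0,0]],[[0.72,-1,0],[0,0,0]],[[0.88,-1,0],[0,0,0]]])

```text
t: 5.6
ee_pos: [611.3, -6.1, 220.0]
orientation: [-3.139, -0.114, 0.0]
ft_force: [0.4, -0.7, 0.4]
width: 74.6
```

```bash
python3 -c "
from h import *
plan([607,30,108],4.5)
im=snap('top','t1.png')
for n in ['rack1_mid','rack2_mid']:
  for c in ('side','top'):
    print(n,c,[(np.round(d['location'],0).tolist(),round(d['p'],2)) for d in ctrl.pinpoint(c,n)][:2])
"
```

```text
t 5.6 pos [611.3  -6.1 220. ] yaw 4.1 w 74.6 q1 -0.03 q6 -0.10 F [ 0.4 -0.7  0.4]
turn [-0.     0.    -0.006] shift [-0.011 -0.242  0.747] n 1 each [-0.011 -0.242  0.747]
rack1_mid side [([613.0, -107.0, 115.0], 0.92), ([544.0, -387.0, 26.0], 0.26)]
rack1_mid top [([615.0, -104.0, 113.0], 0.96)]
rack2_mid side [([606.0, 32.0, 114.0], 0.86)]
rack2_mid top [([610.0, 29.0, 114.0], 0.82)]
```

Emit:
move_arm(motion=[[[0,-0.24,0],[0,0,-0.01]],[[-0.01,-0.245,0.2],[0,0,-0.01]],[[-0.01,-0.245,0.4],[0,0,-0.01]],[[-0.01,-0.245,0.6],[0,0,-0.01]],[[-0.01,-0.245,0.745],[0,0,-0.01]]])

```text
t: 6.48
ee_pos: [604.9, 28.0, 107.2]
orientation: [3.139, 0.125, -0.002]
ft_force: [-0.3, 0.3, 0.4]
width: 74.7
```

Emit:
move_arm(motion=[[[0,0,0],[0,0,0]],[[0,0,0],[0,0,0]],[[0,0,0],[0,0,0]],[[0,0,0],[0,0,0]],[[0,0,0],[0,0,0]]], gripper=0.2)

```text
t: 7.1
ee_pos: [606.9, 29.1, 108.9]
orientation: [3.139, 0.127, 0.002]
ft_force: [0.6, -0.1, 0.8]
width: 28.2
```

```bash
python3 -c "
from h import *
plan([607,30,225],4.5)
snap('side','s2.png')
"
```

```text
t 7.1 pos [606.9  29.1 108.9] yaw 4.6 w 28.2 q1 0.03 q6 -0.05 F [ 0.6 -0.1  0.8]
turn [ 0.    -0.001  0.002] shift [ 0.002 -0.006 -0.774] n 1 each [ 0.002 -0.006 -0.774]
```

Run:
```python
from h import *
a=cv2.imread('pics/s2.png')
cv2.imwrite('pics/c3.png',cv2.resize(a[170:290,250:390],None,fx=5,fy=5,interpolation=cv2.INTER_CUBIC))
print(state()[0]['width'])
snap('top','t3.png')
t=cv2.imread('pics/t3.png')
cv2.imwrite('pics/c4.png',cv2.resize(t[180:300,250:450],None,fx=4,fy=4,interpolation=cv2.INTER_CUBIC))
for n in ['rack2_mid']:
  for c in ('side','top'):
    print(n,c,[(np.round(d['location'],0).tolist(),round(d['p'],2)) for d in ctrl.pinpoint(c,n)][:2])
print(state()[0]['width'])
```

```text
24.137338107964688
rack2_mid side [([601.0, 30.0, 113.0], 0.71)]
rack2_mid top []
17.891891103328643
```

Run:
```python
from h import *
im=snap('side','s4.png')
q=lambda P:((proj(im,P)-[250,170])*5).round()
print(q([[606.9,29.1,108.9],[616,30,108.9],[598,28,108.9],[616,30,141],[598,28,141],[606,30,189]]))
a=cv2.imread('pics/s4.png')
cv2.imwrite('pics/c5.png',cv2.resize(a[170:290,250:390],None,fx=5,fy=5,interpolation=cv2.INTER_CUBIC))
```

```text
[[321. 416.]
 [306. 407.]
 [337. 424.]
 [305. 361.]
 [337. 378.]
 [321. 301.]]
```

Emit:
move_arm(motion=[[[0,0,0],[0,0,0]],[[0,0,0],[0,0,0]],[[0,0,0],[0,0,0]],[[0,0,0],[0,0,0]],[[0,0,0],[0,0,0]]], gripper=0.85)

```text
t: 7.98
ee_pos: [606.3, 29.0, 108.2]
orientation: [-3.139, -0.126, 0.0]
ft_force: [-0.3, 0.2, 1.4]
width: 64.2
```

Run:
```python
from h import *
im=snap('side','s6.png')
plan([607,30,225],4.5)
a=cv2.imread('pics/s6.png')
cv2.imwrite('pics/c6.png',cv2.resize(a[170:290,250:390],None,fx=5,fy=5,interpolation=cv2.INTER_CUBIC))
for n in ['rack2_mid','pan_floor']:
  for c in ('side','top'):
    print(n,c,[(np.round(d['location'],0).tolist(),round(d['p'],2)) for d in ctrl.pinpoint(c,n)][:2])
```

```text
t 8.0 pos [606.3  29.  108.3] yaw 4.6 w 68.3 q1 0.03 q6 -0.05 F [-0.8  0.1  0.2]
turn [0.    0.    0.002] shift [ 0.005 -0.006 -0.778] n 1 each [ 0.005 -0.006 -0.778]
rack2_mid side [([587.0, 30.0, 112.0], 0.64)]
rack2_mid top []
pan_floor side [([619.0, -40.0, 81.0], 0.6)]
pan_floor top []
```

Run:
```python
from h import *
im=snap('side','s7.png')
plan([607,30,225],4.5)
a=cv2.imread('pics/s7.png')
cv2.imwrite('pics/c7.png',cv2.resize(a[190:290,270:370],None,fx=6,fy=6,interpolation=cv2.INTER_CUBIC))
q=lambda P:((proj(im,P)-[270,190])*6).round()
print(q([[570,26,108],[644,32,108],[570,26,147],[644,32,147]]))
```

```text
t 8.3 pos [606.3  29.  108.3] yaw 4.6 w 74.5 q1 0.03 q6 -0.05 F [-0.4 -0.4  0.2]
turn [-0.     0.     0.002] shift [ 0.005 -0.006 -0.778] n 1 each [ 0.005 -0.006 -0.778]
[[342. 423.]
 [190. 337.]
 [343. 357.]
 [188. 270.]]
```

Emit:
move_arm(motion=[[[0.03,0,-0.02],[0,0,0]],[[0.06,0,-0.04],[0,0,0]],[[0.09,0,-0.06],[0,0,0]],[[0.12,0,-0.08],[0,0,0]],[[0.15,0,-0.1],[0,0,0]]])

```text
t: 8.9
ee_pos: [629.2, 30.9, 123.5]
orientation: [-3.139, -0.126, -0.0]
ft_force: [0.1, 0.0, 0.2]
width: 74.3
```

Run:
```python
from h import *
im=snap('side','s8.png')
plan([607,30,225],4.5)
a=cv2.imread('pics/s8.png')
cv2.imwrite('pics/c8.png',cv2.resize(a[190:290,270:370],None,fx=6,fy=6,interpolation=cv2.INTER_CUBIC))
```

```text
t 8.9 pos [630.   30.9 124. ] yaw 4.6 w 74.9 q1 0.03 q6 -0.05 F [ 1.3 -0.5 -0.3]
turn [ 0.    -0.001  0.002] shift [-0.153 -0.006 -0.673] n 1 each [-0.153 -0.006 -0.673]
```

Emit:
move_arm(motion=[[[0,0,-0.15],[0,0,0]],[[0,0,-0.3],[0,0,0]],[[0,0,-0.5],[0,0,0]],[[0,0,-0.65],[0,0,0]],[[0,0,-0.65],[0,0,0]]])

```text
t: 9.57
ee_pos: [630.1, 30.9, 222.7]
orientation: [3.139, 0.126, 0.006]
ft_force: [0.4, 0.3, 0.2]
width: 74.6
```

Run:
```python
from h import *
im=snap('side','s9.png')
plan([560,240,120],4.5)
a=cv2.imread('pics/s9.png')
cv2.imwrite('pics/c9.png',cv2.resize(a[130:290,230:370],None,fx=5,fy=5,interpolation=cv2.INTER_CUBIC))
q=lambda P:((proj(im,P)-[230,130])*5).round()
o=ctrl.get_obs();p=o['ee_pos']; print(o['qpos'].round(3))
print(q([p,p+[44,3,0],p-[44,3,0],p+[44,3,19],p-[44,3,-19]]))
for n in ['rack2_mid','rack1_mid']:
  for c in ('side','top'):
    print(n,c,[(np.round(d['location'],0).tolist(),round(d['p'],2)) for d in ctrl.pinpoint(c,n)][:2])
```

```text
t 9.6 pos [629.1  30.9 221.1] yaw 4.6 w 74.8 q1 0.03 q6 -0.05 F [ 0.9  1.1 -0.3]
turn [ 0.    -0.001  0.002] shift [-0.348 -1.427  0.674] n 2 each [-0.174 -0.713  0.337]
[ 0.03   0.399  1.594 -0.     1.147 -0.05 ]
[[380. 427.]
 [303. 385.]
 [459. 471.]
 [302. 354.]
 [459. 441.]]
rack2_mid side [([606.0, 30.0, 113.0], 0.85), ([445.0, 233.0, 31.0], 0.64)]
rack2_mid top []
rack1_mid side [([616.0, -106.0, 107.0], 0.97), ([470.0, 98.0, 32.0], 0.55)]
rack1_mid top [([614.0, -104.0, 110.0], 0.87)]
```

Emit:
move_arm(motion=[[[-0.06,-0.3,0.05],[0,0,0]],[[-0.12,-0.5,0.1],[0,0,0]],[[-0.2,-0.75,0.2],[0,0,0]],[[-0.3,-1,0.3],[0,0,0]],[[-0.35,-1,0.4],[0,0,0]]])

```text
t: 10.45
ee_pos: [563.1, 177.9, 159.4]
orientation: [3.139, 0.131, -0.002]
ft_force: [0.7, -0.1, -0.2]
width: 74.6
```

Emit:
move_arm(motion=[[[0,-0.2,0],[0,0,0]],[[0,-0.43,0],[0,0,0]],[[0,-0.43,0.1],[0,0,0]],[[0,-0.43,0.2],[0,0,0]],[[0,-0.43,0.27],[0,0,0]]])

```text
t: 11.08
ee_pos: [558.6, 238.8, 118.5]
orientation: [3.138, 0.125, -0.003]
ft_force: [-0.2, -0.8, -0.2]
width: 74.6
```

Run:
```python
from h import *
plan([560,240,80],4.5)
o=ctrl.get_obs();p=o['ee_pos']
for c in ('side','top'):
    im=snap(c,c+'10.png'); a=im['pixels'][:,:,::-1]
    uv=proj(im,[p,p+[44,3,0],p-[44,3,0],p+[44,3,19],p-[44,3,-19]])
    u0=(uv[0]-[70,60]).astype(int)
    b=cv2.resize(a[u0[1]:u0[1]+120,u0[0]:u0[0]+140],None,fx=5,fy=5,interpolation=cv2.INTER_CUBIC)
    for k,u in enumerate(uv): cv2.circle(b,tuple(int(v) for v in (u-u0)*5),3,(0,255,0) if k<3 else (255,255,0),-1)
    cv2.imwrite('pics/c10%s.png'%c,b)
```

```text
t 11.1 pos [558.6 238.8 118.5] yaw 4.5 w 74.6 q1 0.38 q6 0.31 F [-0.2 -0.8 -0.2]
turn [0.001 0.002 0.001] shift [ 0.011 -0.007  0.256] n 1 each [ 0.011 -0.007  0.256]
```

Emit:
move_arm(motion=[[[0,0,0.2],[0,0,0]],[[0,0,0.4],[0,0,0]],[[0,0,0.6],[0,0,0]],[[0,0,0.65],[0,0,0]],[[0,0,0.65],[0,0,0]]])

```text
t: 11.8
ee_pos: [559.5, 240.2, 23.0]
orientation: [3.139, 0.126, -0.0]
ft_force: [0.1, -1.2, 0.7]
width: 74.7
```

Run:
```python
from h import *
plan([560,240,0],4.5)
o=ctrl.get_obs();p=o['ee_pos']
im=snap('side','s11.png'); a=im['pixels'][:,:,::-1]
uv=proj(im,[p,p+[44,3,0],p-[44,3,0],p+[44,3,19],p-[44,3,-19]])
u0=(uv[0]-[70,60]).astype(int)
b=cv2.resize(a[u0[1]:u0[1]+120,u0[0]:u0[0]+140],None,fx=5,fy=5,interpolation=cv2.INTER_CUBIC)
for k,u in enumerate(uv): cv2.circle(b,tuple(int(v) for v in (u-u0)*5),3,(0,255,0) if k<3 else (255,255,0),-1)
cv2.imwrite('pics/c11.png',b)
```

```text
t 11.8 pos [559.5 240.2  23. ] yaw 4.6 w 74.7 q1 0.39 q6 0.31 F [ 0.1 -1.2  0.7]
turn [0.    0.    0.002] shift [0.003 0.002 0.153] n 1 each [0.003 0.002 0.153]
```

Emit:
move_arm(motion=[[[0,0,0.03],[0,0,0]],[[0,0,0.06],[0,0,0]],[[0,0,0.09],[0,0,0]],[[0,0,0.12],[0,0,0]],[[0,0,0.12],[0,0,0]]])

```text
t: 12.48
ee_pos: [558.9, 240.3, 4.3]
orientation: [3.139, 0.126, -0.001]
ft_force: [-0.1, -0.9, -0.5]
width: 74.4
```

Emit:
move_arm(motion=[[[0,0,0.01],[0,0,0]],[[0,0,0.02],[0,0,0]],[[0,0,0.03],[0,0,0]],[[0,0,0.03],[0,0,0]],[[0,0,0.03],[0,0,0]]])

```text
t: 13.1
ee_pos: [559.3, 240.4, 0.4]
orientation: [-3.139, -0.126, -0.0]
ft_force: [0.0, 0.7, 0.5]
width: 74.8
```

Emit:
move_arm(motion=[[[0,0,0.02],[0,0,0]],[[0,0,0.03],[0,0,0]],[[0,0,0.04],[0,0,0]],[[0,0,0.05],[0,0,0]],[[0,0,0.05],[0,0,0]]])

```text
t: 13.72
ee_pos: [559.2, 240.4, -7.3]
orientation: [3.139, 0.126, -0.0]
ft_force: [0.5, -0.7, 0.3]
width: 74.5
```

Emit:
move_arm(motion=[[[0,0,0.01],[0,0,0]],[[0,0,0.02],[0,0,0]],[[0,0,0.03],[0,0,0]],[[0,0,0.04],[0,0,0]],[[0,0,0.04],[0,0,0]]])

```text
t: 14.35
ee_pos: [559.1, 240.4, -13.3]
orientation: [3.139, 0.126, -0.001]
ft_force: [0.0, 0.6, -0.2]
width: 74.3
```

Emit:
move_arm(motion=[[[0,0,0.01],[0,0,0]],[[0,0,0.02],[0,0,0]],[[0,0,0.03],[0,0,0]],[[0,0,0.03],[0,0,0]],[[0,0,0.03],[0,0,0]]])

```text
t: 14.98
ee_pos: [559.2, 240.5, -17.7]
orientation: [-3.139, -0.127, 0.0]
ft_force: [0.2, -0.9, -0.1]
width: 75.0
```

Run:
```python
from h import *
plan([560,240,0],4.5)
o=ctrl.get_obs();p=o['ee_pos']
im=snap('side','s12.png'); a=im['pixels'][:,:,::-1]
uv=proj(im,[p,p+[44,3,0],p-[44,3,0],p+[44,3,19],p-[44,3,-19]])
u0=(uv[0]-[70,60]).astype(int)
b=cv2.resize(a[u0[1]:u0[1]+120,u0[0]:u0[0]+140],None,fx=5,fy=5,interpolation=cv2.INTER_CUBIC)
for k,u in enumerate(uv): cv2.circle(b,tuple(int(v) for v in (u-u0)*5),3,(0,255,0) if k<3 else (255,255,0),-1)
cv2.imwrite('pics/c12.png',b)
```

```text
t 15.0 pos [559.2 240.5 -17.7] yaw 4.6 w 75.0 q1 0.39 q6 0.31 F [ 0.2 -0.9 -0.1]
turn [-0.     0.     0.002] shift [ 0.005  0.004 -0.118] n 1 each [ 0.005  0.004 -0.118]
```

Emit:
move_arm(motion=[[[0,0,0.01],[0,0,0]],[[0,0,0.02],[0,0,0]],[[0,0,0.03],[0,0,0]],[[0,0,0.03],[0,0,0]],[[0,0,0.03],[0,0,0]]])

```text
t: 15.65
ee_pos: [559.2, 240.4, -22.2]
orientation: [3.139, 0.126, -0.0]
ft_force: [-1.1, -0.1, 0.9]
width: 74.7
```

Emit:
move_arm(motion=[[[0,0,0.01],[0,0,0]],[[0,0,0.02],[0,0,0]],[[0,0,0.03],[0,0,0]],[[0,0,0.03],[0,0,0]],[[0,0,0.03],[0,0,0]]])

```text
t: 16.27
ee_pos: [559.2, 240.4, -26.7]
orientation: [3.139, 0.126, -0.0]
ft_force: [0.5, -0.6, -0.3]
width: 74.5
```

Emit:
move_arm(motion=[[[0,0,0.01],[0,0,0]],[[0,0,0.02],[0,0,0]],[[0,0,0.03],[0,0,0]],[[0,0,0.03],[0,0,0]],[[0,0,0.03],[0,0,0]]])

```text
t: 16.9
ee_pos: [559.2, 240.4, -30.7]
orientation: [3.139, 0.126, -0.0]
ft_force: [-1.5, -0.6, 5.1]
width: 74.8
```

Run:
```python
from h import *
plan([560,240,0],4.5)
o=ctrl.get_obs();p=o['ee_pos']
print(o['qpos'].round(4))
im=snap('side','s13.png'); a=im['pixels'][:,:,::-1]
uv=proj(im,[p,p+[44,3,0],p-[44,3,0],p+[44,3,19],p-[44,3,-19]])
u0=(uv[0]-[70,60]).astype(int)
b=cv2.resize(a[u0[1]:u0[1]+120,u0[0]:u0[0]+140],None,fx=5,fy=5,interpolation=cv2.INTER_CUBIC)
for k,u in enumerate(uv): cv2.circle(b,tuple(int(v) for v in (u-u0)*5),3,(0,255,0) if k<3 else (255,255,0),-1)
cv2.imwrite('pics/c13.png',b)
```

```text
t 16.9 pos [559.2 240.4 -30.7] yaw 4.6 w 74.8 q1 0.39 q6 0.31 F [-1.5 -0.6  5.1]
turn [0.    0.    0.002] shift [ 0.005  0.003 -0.205] n 1 each [ 0.005  0.003 -0.205]
[ 0.3865  0.7131  1.7588 -0.      0.6698  0.306 ]
```

```bash
cat >> h.py <<'E'
def quads(im,p,yaw,w,off):
    a=np.radians(yaw); X=np.array([np.cos(a),np.sin(a),0]);Y=np.array([-np.sin(a),np.cos(a),0])
    c=np.array(p)+np.array(off); out=[]
    hb=57.5-44+w/2
    for s in (1,-1):
        out.append(proj(im,[c+X*s*u+Y*v for u,v in ((w/2,10),(w/2,-10),(hb,-10),(hb,10))]))
    return out
E
python3 - <<'E'
from h import *
o,R,y=state();p=o['ee_pos']
im=ctrl.get_image('side'); a=im['pixels'][:,:,::-1]
u0=(proj(im,[p])[0]-[40,45]).astype(int)
for k,off in enumerate([(0,0,30),(-8,7,30),(0,10,30),(-8,0,30)]):
    b=cv2.resize(a[u0[1]:u0[1]+70,u0[0]:u0[0]+80],None,fx=5,fy=5,interpolation=cv2.INTER_CUBIC)
    for q in quads(im,p,y,o['width'],off): cv2.polylines(b,[((q-u0)*5+2).astype(int)],True,(0,255,0),1)
    b=cv2.convertScaleAbs(b,alpha=1.6)
    cv2.putText(b,str(off),(5,340),0,.6,(255,255,255))
    globals()['b%d'%k]=b
cv2.imwrite('pics/c14.png',np.vstack([np.hstack([b0,b1]),np.hstack([b2,b3])])[:600])
cv2.imwrite('pics/c14.png',cv2.resize(np.vstack([np.hstack([b0,b1]),np.hstack([b2,b3])]),(680,595)))
E
cat >> h.py <<'E'
_plan=plan
ZO=29.5
def plan(T,yaw=None,opt=None):
    T=list(T); T[2]-=ZO; print('true tip z %.1f'%(ctrl.get_obs()['ee_pos'][2]+ZO)); _plan(T,yaw,opt)
def pin(names,cams=('side','top')):
    for n in names:
        for c in cams:
            print(n,c,[(np.round(d['location'],0).tolist(),round(d['p'],2)) for d in ctrl.pinpoint(c,n)][:3])
def crop(cam,fn,c,w,h,f):
    im=ctrl.get_image(cam); a=im['pixels'][:,:,::-1]; u=(proj(im,[c])[0]-[w/2,h/2]).astype(int); u=np.maximum(u,0)
    cv2.imwrite('pics/'+fn,cv2.resize(a[u[1]:u[1]+h,u[0]:u[0]+w],None,fx=f,fy=f,interpolation=cv2.INTER_CUBIC)); return im,u
E
python3 -c "
from h import *
plan([606,30,200],4.5)
pin(['rack2_mid'])"
```

```text
true tip z -1.2
t 17.0 pos [559.3 240.5 -30.7] yaw 4.6 w 74.7 q1 0.39 q6 0.31 F [-1.1 -0.2  5.6]
turn [ 0.    -0.     0.002] shift [ 0.198  1.424 -1.341] n 2 each [ 0.099  0.712 -0.671]
rack2_mid side [([605.0, 32.0, 114.0], 0.54)]
rack2_mid top [([610.0, 30.0, 117.0], 0.82)]
```

Emit:
move_arm(motion=[[[0,0,-0.2],[0,0,0]],[[0,0,-0.4],[0,0,0]],[[0,0,-0.6],[0,0,0]],[[0,0,-0.8],[0,0,0]],[[0,0,-1],[0,0,0]]])

```text
t: 17.73
ee_pos: [559.1, 240.4, 119.7]
orientation: [3.139, 0.126, -0.0]
ft_force: [-0.3, 0.6, -0.5]
width: 74.8
```

```bash
python3 -c "
from h import *
plan([606,30,200],4.5)
pin(['rack2_mid'])
crop('side','c15.png',[606,30,130],140,110,5)"
```

```text
true tip z 149.2
t 17.7 pos [559.1 240.4 119.7] yaw 4.6 w 74.8 q1 0.39 q6 0.31 F [-0.3  0.6 -0.5]
turn [0.    0.    0.002] shift [ 0.199  1.423 -0.338] n 2 each [ 0.099  0.711 -0.169]
rack2_mid side [([605.0, 32.0, 114.0], 0.54)]
rack2_mid top [([610.0, 30.0, 117.0], 0.82)]
```

Add to h.py:
```python
_pin=pin
def pin(names,cams=('side','top')):
    for c in cams: ctrl.get_image(c)
    _pin(names,cams)
```

```text
(no output)
```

Emit:
move_arm(motion=[[[0,0,-0.17],[0,0,0]],[[0,0,-0.34],[0,0,0]],[[0.05,0.3,-0.34],[0,0,0]],[[0.1,0.7,-0.34],[0,0,0]],[[0.15,1,-0.34],[0,0,0]]])

```text
t: 18.5
ee_pos: [593.0, 90.8, 168.1]
orientation: [3.139, 0.126, -0.004]
ft_force: [-0.0, -1.0, -0.9]
width: 74.5
```

```bash
python3 -c "
from h import *
plan([607,30,108],4.5)
pin(['rack2_mid','rack1_mid'])"
```

```text
true tip z 197.6
t 18.5 pos [593.   90.8 168.1] yaw 4.6 w 74.5 q1 0.13 q6 0.05 F [-0.  -1.  -0.9]
turn [0.    0.002 0.002] shift [0.062 0.411 0.597] n 1 each [0.062 0.411 0.597]
rack2_mid side [([606.0, 31.0, 115.0], 0.75)]
rack2_mid top [([612.0, 30.0, 115.0], 0.9), ([615.0, -106.0, 115.0], 0.21)]
rack1_mid side [([613.0, -104.0, 110.0], 0.72)]
rack1_mid top [([616.0, -101.0, 114.0], 0.71)]
```

Emit:
move_arm(motion=[[[0.065,0.35,0],[0,0,0]],[[0.065,0.4,0.1],[0,0,0]],[[0.065,0.405,0.25],[0,0,0]],[[0.065,0.405,0.4],[0,0,0]],[[0.065,0.405,0.58],[0,0,0]]])

```text
t: 19.42
ee_pos: [607.8, 34.6, 81.6]
orientation: [-3.139, -0.129, 0.001]
ft_force: [-0.1, -0.1, -0.4]
width: 74.6
```

```bash
python3 -c "
from h import *
plan([608,31,108],4.5)
crop('side','c16.png',[606,30,130],140,110,5)"
```

```text
true tip z 111.1
t 19.4 pos [607.8  34.6  81.6] yaw 4.7 w 74.6 q1 0.04 q6 -0.04 F [-0.1 -0.1 -0.4]
turn [-0.     0.     0.003] shift [-0.001  0.024  0.02 ] n 1 each [-0.001  0.024  0.02 ]
```

Now the fingers straddle the rack properly. Close.

Emit:
move_arm(motion=[[[0,0.01,0],[0,0,0]],[[0,0.01,0],[0,0,0]],[[0,0.01,0],[0,0,0]],[[0,0.01,0],[0,0,0]],[[0,0.01,0],[0,0,0]]], gripper=0.2)

```text
t: 20.1
ee_pos: [608.8, 31.5, 83.3]
orientation: [-3.139, -0.126, -0.001]
ft_force: [0.1, 0.2, -0.1]
width: 41.9
```

Emit:
move_arm(motion=[[[0,0,-0.1],[0,0,0]],[[0,0,-0.25],[0,0,0]],[[0,0,-0.4],[0,0,0]],[[0,0,-0.55],[0,0,0]],[[0,0,-0.7],[0,0,0]]])

```text
t: 20.72
ee_pos: [608.5, 31.4, 189.6]
orientation: [3.139, 0.126, 0.001]
ft_force: [0.8, -0.4, -1.0]
width: 41.8
```

```bash
python3 -c "
from h import *
plan([552,398,150],-3.8)
im=snap('side','s17.png')"
```

```text
true tip z 219.1
t 20.7 pos [608.5  31.4 189.6] yaw 4.6 w 41.8 q1 0.03 q6 -0.05 F [ 0.8 -0.4 -1. ]
turn [-0.    -0.001  0.14 ] shift [-0.179 -2.466  0.46 ] n 3 each [-0.06  -0.822  0.153]
```

Emit:
move_arm(motion=[[[-0.01,-0.2,0],[0,0,0]],[[-0.03,-0.4,0],[0,0,0]],[[-0.04,-0.6,0],[0,0,0]],[[-0.05,-0.8,0],[0,0,0]],[[-0.06,-1,0],[0,0,0]]])

```text
t: 21.4
ee_pos: [587.2, 181.1, 188.1]
orientation: [-3.139, -0.126, -0.0]
ft_force: [-0.5, 1.1, -1.8]
width: 42.1
```

Emit:
move_arm(motion=[[[-0.01,-0.2,0],[0,0,0.02]],[[-0.03,-0.4,0],[0,0,0.05]],[[-0.05,-0.6,0.1],[0,0,0.08]],[[-0.07,-0.8,0.2],[0,0,0.11]],[[-0.1,-1,0.25],[0,0,0.14]]])

```text
t: 22.02
ee_pos: [559.8, 329.2, 149.7]
orientation: [3.139, -0.106, -0.001]
ft_force: [0.5, -0.2, -0.5]
width: 42.1
```

```bash
python3 -c "
from h import *
plan([554,397,75],-3.8)
pin(['tray'])"
```

```text
true tip z 179.2
t 22.0 pos [559.8 329.2 149.7] yaw -3.9 w 42.1 q1 0.51 q6 0.58 F [ 0.5 -0.2 -0.5]
turn [ 0.001  0.001 -0.001] shift [-0.068 -0.449  0.694] n 1 each [-0.068 -0.449  0.694]
tray side [([514.0, 399.0, -2.0], 0.7)]
tray top [([512.0, 406.0, 0.0], 0.9)]
```

Emit:
move_arm(motion=[[[-0.03,-0.22,0],[0,0,0]],[[-0.068,-0.45,0],[0,0,0]],[[-0.068,-0.45,0.25],[0,0,0]],[[-0.068,-0.45,0.55],[0,0,0]],[[-0.068,-0.45,0.79],[0,0,0]]])

```text
t: 22.85
ee_pos: [555.1, 395.2, 31.0]
orientation: [3.14, -0.105, 0.0]
ft_force: [-0.1, -0.4, -0.3]
width: 42.2
```

```bash
python3 -c "
from h import *
plan([554,397,32],-3.8)
im,u=crop('side','c18.png',[520,400,20],150,120,5)
crop('top','c18t.png',[520,400,20],150,120,5)"
```

```text
true tip z 60.5
t 22.9 pos [555.1 395.2  31. ] yaw -3.8 w 42.2 q1 0.60 q6 0.67 F [-0.1 -0.4 -0.3]
turn [ 0. -0. -0.] shift [-0.008 -0.011  0.19 ] n 1 each [-0.008 -0.011  0.19 ]
```

Emit:
move_arm(motion=[[[-0.005,0,0.05],[0,0,0]],[[-0.005,0,0.1],[0,0,0]],[[-0.005,0,0.14],[0,0,0]],[[-0.005,0,0.17],[0,0,0]],[[-0.005,0,0.19],[0,0,0]]])

```text
t: 23.58
ee_pos: [553.9, 396.7, 3.2]
orientation: [-3.14, 0.104, -0.0]
ft_force: [-0.3, -0.1, -0.1]
width: 41.8
```

Emit:
move_arm(motion=[[[0,0,0.005],[0,0,0]],[[0,0,0.01],[0,0,0]],[[0,0,0.01],[0,0,0]],[[0,0,0.01],[0,0,0]],[[0,0,0.01],[0,0,0]]])

```text
t: 24.2
ee_pos: [554.0, 396.7, 1.9]
orientation: [-3.14, 0.104, -0.0]
ft_force: [-0.6, 0.1, -0.5]
width: 41.8
```

Emit:
move_arm(motion=[[[0,0,0.005],[0,0,0]],[[0,0,0.01],[0,0,0]],[[0,0,0.015],[0,0,0]],[[0,0,0.015],[0,0,0]],[[0,0,0.015],[0,0,0]]])

```text
t: 24.82
ee_pos: [554.1, 396.7, 1.6]
orientation: [-3.14, 0.104, -0.0]
ft_force: [-4.4, -4.2, 14.7]
width: 41.9
```

Emit:
move_arm(motion=[[[0,0,0],[0,0,0]],[[0,0,0],[0,0,0]],[[0,0,0],[0,0,0]],[[0,0,0],[0,0,0]],[[0,0,0],[0,0,0]]], gripper=0.65)

```text
t: 25.45
ee_pos: [553.9, 396.6, -0.6]
orientation: [3.14, -0.104, -0.0]
ft_force: [-0.2, -0.0, 0.4]
width: 57.2
```

Emit:
move_arm(motion=[[[0,0,-0.2],[0,0,0]],[[0,0,-0.4],[0,0,0]],[[0,0,-0.6],[0,0,0]],[[0,0,-0.8],[0,0,0]],[[0,0,-1],[0,0,0]]])

```text
t: 26.08
ee_pos: [553.9, 396.6, 150.5]
orientation: [3.14, -0.104, -0.0]
ft_force: [0.5, 0.4, 0.9]
width: 56.8
```

```bash
python3 -c "
from h import *
plan([614,-104,220],9)
pin(['rack2_mid','rack1_mid'])
im,u=crop('side','c19.png',[520,400,20],150,120,5)"
```

```text
true tip z 180.0
t 26.1 pos [553.9 396.6 150.5] yaw -3.8 w 56.8 q1 0.60 q6 0.67 F [0.5 0.4 0.9]
turn [ 0.     0.    -0.213] shift [ 0.62   3.303 -0.266] n 4 each [ 0.155  0.826 -0.067]
rack2_mid side [([550.0, 395.0, 32.0], 0.85), ([621.0, -37.0, 92.0], 0.24)]
rack2_mid top [([556.0, 394.0, 33.0], 0.59)]
rack1_mid side []
rack1_mid top [([617.0, -105.0, 117.0], 0.91), ([624.0, -42.0, 90.0], 0.16)]
```

Emit:
move_arm(motion=[[[0,0.1,-0.15],[0,0,0]],[[0.05,0.3,-0.27],[0,0,0]],[[0.1,0.55,-0.27],[0,0,0]],[[0.15,0.8,-0.27],[0,0,0]],[[0.2,1,-0.27],[0,0,0]]], gripper=0.85)

```text
t: 27.05
ee_pos: [573.4, 243.3, 188.8]
orientation: [3.139, -0.104, -0.003]
ft_force: [0.8, 1.3, -0.8]
width: 74.4
```

Emit:
move_arm(motion=[[[0.05,0.25,0],[0,0,0]],[[0.1,0.5,0],[0,0,0]],[[0.15,0.75,0],[0,0,0]],[[0.2,1,0],[0,0,0]],[[0.2,1,0],[0,0,0]]])

```text
t: 27.68
ee_pos: [593.6, 91.1, 188.8]
orientation: [3.139, -0.109, -0.003]
ft_force: [0.8, 0.4, 0.3]
width: 74.8
```

Emit:
move_arm(motion=[[[0.05,0.25,0],[0,0,-0.05]],[[0.1,0.5,0],[0,0,-0.1]],[[0.15,0.75,0],[0,0,-0.15]],[[0.2,1,0],[0,0,-0.2]],[[0.2,1,0],[0,0,-0.213]]])

```text
t: 28.3
ee_pos: [614.0, -59.4, 189.2]
orientation: [-3.132, -0.244, 0.002]
ft_force: [0.5, 0.5, -0.7]
width: 74.5
```

```bash
python3 -c "
from h import *
plan([615,-105,113],9)
pin(['rack1_mid'])
im,u=crop('side','c20.png',[615,-105,120],150,120,5)"
```

```text
true tip z 218.7
t 28.3 pos [614.  -59.4 189.2] yaw 8.9 w 74.5 q1 -0.12 q6 -0.27 F [ 0.5  0.5 -0.7]
turn [-0.     0.001 -0.002] shift [-0.04   0.302  0.704] n 1 each [-0.04   0.302  0.704]
rack1_mid side [([613.0, -107.0, 116.0], 0.71), ([458.0, -34.0, 36.0], 0.57)]
rack1_mid top [([617.0, -103.0, 118.0], 0.9), ([474.0, 40.0, 32.0], 0.31)]
```

Emit:
move_arm(motion=[[[-0.03,0.2,0],[0,0,0]],[[-0.04,0.302,0],[0,0,0]],[[-0.04,0.302,0.25],[0,0,0]],[[-0.04,0.302,0.5],[0,0,0]],[[-0.04,0.302,0.7],[0,0,0]]])

```text
t: 29.18
ee_pos: [614.8, -103.4, 83.7]
orientation: [-3.131, -0.246, 0.001]
ft_force: [0.1, 0.2, -0.2]
width: 74.8
```

Emit:
move_arm(motion=[[[0,0,0],[0,0,0]],[[0,0,0],[0,0,0]],[[0,0,0],[0,0,0]],[[0,0,0],[0,0,0]],[[0,0,0],[0,0,0]]], gripper=0.2)

```text
t: 29.8
ee_pos: [615.7, -104.1, 85.8]
orientation: [3.132, 0.246, 0.002]
ft_force: [0.8, -0.3, -0.0]
width: 41.7
```

Emit:
move_arm(motion=[[[0,0,-0.1],[0,0,0]],[[0,0,-0.25],[0,0,0]],[[0,0,-0.4],[0,0,0]],[[0,0,-0.55],[0,0,0]],[[0,0,-0.7],[0,0,0]]])

```text
t: 30.42
ee_pos: [615.2, -104.0, 191.9]
orientation: [3.132, 0.246, 0.001]
ft_force: [0.7, -0.3, -0.0]
width: 41.9
```

```bash
python3 -c "
from h import *
plan([473,402,150],-3.8)
im=snap('side','s21.png'); snap('top','t21.png')
pin(['rack1_mid','pan_floor'])"
```

```text
true tip z 221.4
t 30.4 pos [ 615.2 -104.   191.9] yaw 9.0 w 41.9 q1 -0.19 q6 -0.34 F [ 0.7 -0.3 -0. ]
turn [ 0.    -0.001  0.213] shift [-0.409 -3.48   0.475] n 4 each [-0.102 -0.87   0.119]
rack1_mid side [([615.0, -106.0, 223.0], 0.9)]
rack1_mid top [([512.0, 407.0, 2.0], 0.63)]
pan_floor side [([620.0, -39.0, 94.0], 0.79), ([470.0, 101.0, 29.0], 0.47), ([802.0, 65.0, 2.0], 0.36)]
pan_floor top [([624.0, -39.0, 93.0], 0.8)]
```

Emit:
move_arm(motion=[[[-0.03,-0.2,0],[0,0,0]],[[-0.05,-0.4,0],[0,0,0]],[[-0.08,-0.6,0],[0,0,0]],[[-0.1,-0.8,0],[0,0,0]],[[-0.12,-1,0],[0,0,0]]])

```text
t: 31.45
ee_pos: [573.2, 42.2, 189.3]
orientation: [-3.132, -0.246, 0.002]
ft_force: [0.3, -1.0, -0.9]
width: 42.1
```

Emit:
move_arm(motion=[[[-0.03,-0.2,0],[0,0,0]],[[-0.05,-0.4,0],[0,0,0]],[[-0.08,-0.6,0],[0,0,0]],[[-0.1,-0.8,0],[0,0,0]],[[-0.12,-1,0],[0,0,0]]])

```text
t: 32.08
ee_pos: [532.0, 187.5, 189.3]
orientation: [3.132, 0.246, -0.002]
ft_force: [0.9, -0.0, -0.3]
width: 42.0
```

Emit:
move_arm(motion=[[[-0.03,-0.2,0],[0,0,0.04]],[[-0.05,-0.4,0],[0,0,0.08]],[[-0.08,-0.6,0.1],[0,0,0.12]],[[-0.1,-0.8,0.2],[0,0,0.17]],[[-0.12,-1,0.3],[0,0,0.213]]])

```text
t: 32.7
ee_pos: [490.8, 332.7, 143.8]
orientation: [3.139, -0.106, -0.002]
ft_force: [-0.2, 0.2, -0.4]
width: 41.9
```

```bash
python3 -c "
from h import *
plan([473,402,60],-3.8)"
```

```text
true tip z 173.3
t 32.7 pos [490.8 332.7 143.8] yaw -3.9 w 41.9 q1 0.58 q6 0.64 F [-0.2  0.2 -0.4]
turn [ 0.001  0.001 -0.001] shift [-0.149 -0.453  0.755] n 1 each [-0.149 -0.453  0.755]
```

Emit:
move_arm(motion=[[[-0.1,-0.25,0],[0,0,0]],[[-0.149,-0.455,0],[0,0,0]],[[-0.149,-0.455,0.25],[0,0,0]],[[-0.149,-0.455,0.5],[0,0,0]],[[-0.149,-0.455,0.75],[0,0,0]]])

```text
t: 33.33
ee_pos: [473.2, 401.5, 30.8]
orientation: [3.139, -0.103, -0.001]
ft_force: [0.5, 0.5, -0.5]
width: 42.0
```

```bash
python3 -c "
from h import *
plan([473,402,30.5],-3.8)
im,u=crop('side','c22.png',[520,400,20],150,120,5)"
```

```text
true tip z 60.3
t 33.3 pos [473.2 401.5  30.8] yaw -3.8 w 42.0 q1 0.68 q6 0.75 F [ 0.5  0.5 -0.5]
turn [0.001 0.001 0.001] shift [-0.002 -0.004  0.198] n 1 each [-0.002 -0.004  0.198]
```

Emit:
move_arm(motion=[[[0,0,0.06],[0,0,0]],[[0,0,0.12],[0,0,0]],[[0,0,0.17],[0,0,0]],[[0,0,0.2],[0,0,0]],[[0,0,0.203],[0,0,0]]])

```text
t: 34.0
ee_pos: [473.8, 401.6, 2.2]
orientation: [-3.14, 0.104, -0.0]
ft_force: [-0.5, 0.6, -0.7]
width: 41.9
```

Emit:
move_arm(motion=[[[0,0,0.005],[0,0,0]],[[0,0,0.005],[0,0,0]],[[0,0,0.005],[0,0,0]],[[0,0,0.005],[0,0,0]],[[0,0,0.005],[0,0,0]]])

```text
t: 34.62
ee_pos: [473.7, 401.6, 1.4]
orientation: [-3.14, 0.104, 0.0]
ft_force: [0.8, -0.2, -0.9]
width: 41.6
```

Not yet touching; about 1–2 mm more, then release.

Emit:
move_arm(motion=[[[0,0,0.005],[0,0,0]],[[0,0,0.01],[0,0,0]],[[0,0,0.01],[0,0,0]],[[0,0,0.01],[0,0,0]],[[0,0,0.01],[0,0,0]]])

```text
t: 35.25
ee_pos: [473.7, 401.6, -0.0]
orientation: [-3.14, 0.104, 0.0]
ft_force: [-0.9, -0.7, 2.0]
width: 42.1
```

Emit:
move_arm(motion=[[[0,0,0],[0,0,0]],[[0,0,0],[0,0,0]],[[0,0,0],[0,0,0]],[[0,0,0],[0,0,0]],[[0,0,0],[0,0,0]]], gripper=0.62)

```text
t: 35.88
ee_pos: [473.7, 401.6, -0.1]
orientation: [3.14, -0.104, -0.0]
ft_force: [0.3, 0.8, -0.6]
width: 54.4
```

Emit:
move_arm(motion=[[[0,0,-0.2],[0,0,0]],[[0,0,-0.4],[0,0,0]],[[0,0,-0.6],[0,0,0]],[[0,0,-0.8],[0,0,0]],[[0,0,-1],[0,0,0]]])

```text
t: 36.5
ee_pos: [473.6, 401.5, 150.9]
orientation: [-3.14, 0.104, -0.0]
ft_force: [0.5, 1.2, -0.6]
width: 54.3
```

```bash
python3 -c "
from h import *
plan([448,235,150],-3)
im=snap('top','t23.png'); snap('side','s23.png')
pin(['rack1_mid','rack2_mid','pan_floor','fork_seat','jar1_mid','jar2_mid','jar4_mid','jar5_mid','jar6_mid'])"
```

```text
true tip z 180.4
t 36.5 pos [473.6 401.5 150.9] yaw -3.8 w 54.3 q1 0.68 q6 0.75 F [ 0.5  1.2 -0.6]
turn [-0.    -0.    -0.013] shift [-0.097  1.119  0.203] n 2 each [-0.049  0.559  0.101]
rack1_mid side [([471.0, 403.0, 27.0], 0.62)]
rack1_mid top [([474.0, 399.0, 32.0], 0.57), ([758.0, 274.0, 0.0], 0.32)]
rack2_mid side []
rack2_mid top [([558.0, 394.0, 34.0], 0.76)]
pan_floor side []
pan_floor top [([625.0, -39.0, 93.0], 0.63)]
fork_seat side []
fork_seat top []
jar1_mid side [([448.0, 232.0, 30.0], 0.79)]
jar1_mid top [([450.0, 238.0, 33.0], 0.9)]
jar2_mid side [([460.0, -36.0, 33.0], 0.74)]
jar2_mid top [([453.0, -34.0, 32.0], 0.69)]
jar4_mid side [([471.0, 100.0, 33.0], 0.65)]
jar4_mid top [([470.0, 100.0, 32.0], 0.74)]
jar5_mid side [([444.0, -165.0, 31.0], 0.94)]
jar5_mid top [([446.0, -166.0, 29.0], 0.72)]
jar6_mid side [([475.0, 41.0, 30.0], 0.87), ([512.0, 397.0, -0.0], 0.49)]
jar6_mid top [([475.0, 40.0, 30.0], 0.7), ([623.0, -40.0, 152.0], 0.52), ([433.0, -237.0, 2.0], 0.24)]
```

Run:
```python
from h import *
T=ctrl.get_image('top');S=ctrl.get_image('side')
# averaged crops
at=np.mean([ctrl.get_image('top')['pixels'].astype(float) for _ in range(4)],0)
cv2.imwrite('pics/pt.png',cv2.resize(at[180:206,308:360,::-1].astype(np.uint8),None,fx=15,fy=15,interpolation=cv2.INTER_NEAREST))
def tri(ut,us):
    A=[];
    from scipy.optimize import least_squares
    f=lambda X: np.r_[proj(T,[X])[0]-ut, proj(S,[X])[0]-us]
    r=least_squares(f,[700,0,110]); return r.x.round(1),np.abs(r.fun).max().round(2)
# plate top -x edge corners: left(+y) and right(-y)
print(tri([319,192],[290.6,233.7]),tri([344.6,190.8],[303,224]))
for z in (95,103,115): print(z,ray(T,[[319,192],[344.6,190.8],[319,198.3],[343.5,197]],z)[:,:2].round(0).tolist())
```

```text
(array([689.7,  23.1, 111.8]), np.float64(0.43)) (array([694.5, -26.7, 102.8]), np.float64(0.26))
95 [[694.0, 23.0], [697.0, -27.0], [681.0, 23.0], [684.0, -25.0]]
103 [[692.0, 23.0], [695.0, -26.0], [680.0, 23.0], [682.0, -24.0]]
115 [[690.0, 23.0], [692.0, -26.0], [677.0, 23.0], [680.0, -24.0]]
```

```bash
python3 -c "
from h import *
plan([726,10,180],4.5)"
```

```text
true tip z 179.4
t 37.9 pos [473.7 401.6 149.9] yaw -3.8 w 54.1 q1 0.68 q6 0.75 F [-0.7 -0.5  0.6]
turn [-0.    -0.    -0.138] shift [ 1.851  2.494 -0.004] n 3 each [ 0.617  0.831 -0.001]
```

Emit:
move_arm(motion=[[[0.1,0.15,-0.05],[0,0,0]],[[0.25,0.35,-0.1],[0,0,-0.05]],[[0.4,0.55,-0.1],[0,0,-0.1]],[[0.55,0.75,-0.1],[0,0,-0.138]],[[0.62,0.83,-0.1],[0,0,-0.138]]], gripper=0)

```text
t: 38.52
ee_pos: [559.1, 269.8, 164.9]
orientation: [-3.139, -0.12, -0.0]
ft_force: [0.6, 0.6, 0.1]
width: 7.9
```

```bash
python3 -c "
from h import *
plan([726,10,180],4.5)"
```

```text
true tip z 194.4
t 38.5 pos [559.1 269.8 164.9] yaw 4.4 w 7.9 q1 0.43 q6 0.35 F [0.6 0.6 0.1]
turn [-0.    -0.    -0.002] shift [0.978 1.812 0.096] n 2 each [0.489 0.906 0.048]
```

Emit:
move_arm(motion=[[[0.1,0.18,0],[0,0,0]],[[0.2,0.36,0],[0,0,0]],[[0.3,0.54,0],[0,0,0]],[[0.4,0.72,0],[0,0,0]],[[0.5,0.9,0],[0,0,0]]])

```text
t: 39.15
ee_pos: [644.0, 142.5, 164.8]
orientation: [-3.139, -0.122, 0.0]
ft_force: [0.4, -0.5, -0.6]
width: 0.3
```

Emit:
move_arm(motion=[[[0.1,0.18,0],[0,0,0]],[[0.2,0.36,0],[0,0,0]],[[0.3,0.54,0],[0,0,0]],[[0.4,0.72,0],[0,0,0]],[[0.48,0.91,0],[0,0,0]]])

```text
t: 39.78
ee_pos: [726.7, 12.2, 164.7]
orientation: [-3.139, -0.123, 0.0]
ft_force: [-0.0, -0.2, -0.1]
width: 0.1
```

```bash
python3 -c "
from h import *
plan([726,10,97],4.5)
crop('side','c24.png',[710,0,120],140,110,5)
crop('top','c24t.png',[690,0,100],100,80,7)"
```

```text
true tip z 194.2
t 39.8 pos [726.7  12.2 164.7] yaw 4.5 w 0.1 q1 0.00 q6 -0.08 F [-0.  -0.2 -0.1]
turn [-0.  0. -0.] shift [-0.005  0.015  0.648] n 1 each [-0.005  0.015  0.648]
```

Descend on the far side of the plate to a tip height of about 90, then feel toward the plate.

Emit:
move_arm(motion=[[[0,0.01,0.15],[0,0,0]],[[0,0.01,0.3],[0,0,0]],[[0,0.01,0.45],[0,0,0]],[[0,0.01,0.6],[0,0,0]],[[0,0.01,0.68],[0,0,0]]])

```text
t: 40.5
ee_pos: [725.1, 10.9, 60.4]
orientation: [-3.139, -0.124, 0.004]
ft_force: [-0.2, -0.4, 0.8]
width: 0.3
```

Emit:
move_arm(motion=[[[-0.01,0,0],[0,0,0]],[[-0.02,0,0],[0,0,0]],[[-0.03,0,0],[0,0,0]],[[-0.04,0,0],[0,0,0]],[[-0.04,0,0],[0,0,0]]])

```text
t: 41.12
ee_pos: [720.3, 10.1, 63.3]
orientation: [3.139, 0.123, 0.001]
ft_force: [0.5, 0.5, -0.7]
width: 0.4
```

```bash
python3 -c "
from h import *
plan([726,10,97],4.5)
im,u=crop('side','c25.png',[700,0,100],120,90,6)"
```

```text
true tip z 92.8
t 41.1 pos [720.3  10.1  63.3] yaw 4.5 w 0.4 q1 -0.00 q6 -0.08 F [ 0.5  0.5 -0.7]
turn [ 0.    -0.001 -0.   ] shift [ 0.038  0.003 -0.028] n 1 each [ 0.038  0.003 -0.028]
```

Emit:
move_arm(motion=[[[-0.01,0,0],[0,0,0]],[[-0.02,0,0],[0,0,0]],[[-0.03,0,0],[0,0,0]],[[-0.03,0,0],[0,0,0]],[[-0.03,0,0],[0,0,0]]])

```text
t: 41.8
ee_pos: [715.8, 9.8, 62.9]
orientation: [-3.139, -0.123, -0.0]
ft_force: [-0.3, -0.1, -1.0]
width: 0.4
```

Emit:
move_arm(motion=[[[-0.01,0,0],[0,0,0]],[[-0.02,0,0],[0,0,0]],[[-0.03,0,0],[0,0,0]],[[-0.03,0,0],[0,0,0]],[[-0.03,0,0],[0,0,0]]])

```text
t: 42.42
ee_pos: [711.3, 9.4, 62.9]
orientation: [-3.139, -0.123, -0.0]
ft_force: [-0.4, -0.1, 0.7]
width: 0.3
```

Emit:
move_arm(motion=[[[-0.01,0,0],[0,0,0]],[[-0.02,0,0],[0,0,0]],[[-0.02,0,0],[0,0,0]],[[-0.02,0,0],[0,0,0]],[[-0.02,0,0],[0,0,0]]])

```text
t: 43.05
ee_pos: [708.3, 9.2, 62.9]
orientation: [-3.139, -0.123, -0.0]
ft_force: [0.7, -0.2, 0.8]
width: 0.4
```

Emit:
move_arm(motion=[[[-0.01,0,0],[0,0,0]],[[-0.02,0,0],[0,0,0]],[[-0.02,0,0],[0,0,0]],[[-0.02,0,0],[0,0,0]],[[-0.02,0,0],[0,0,0]]])

```text
t: 43.68
ee_pos: [706.0, 9.0, 62.9]
orientation: [-3.139, -0.123, -0.002]
ft_force: [5.6, 1.2, -3.4]
width: 0.2
```

Emit:
move_arm(motion=[[[0,0,0.02],[0,0,0]],[[0,0,0.04],[0,0,0]],[[0,0,0.06],[0,0,0]],[[0,0,0.08],[0,0,0]],[[0,0,0.09],[0,0,0]]])

```text
t: 44.3
ee_pos: [707.3, 8.9, 50.5]
orientation: [3.139, 0.123, 0.006]
ft_force: [6.2, 0.8, 5.9]
width: 0.4
```

Emit:
move_arm(motion=[[[0,0,0.005],[0,0,0]],[[0,0,0.01],[0,0,0]],[[0,0,0.013],[0,0,0]],[[0,0,0.013],[0,0,0]],[[0,0,0.013],[0,0,0]]])

```text
t: 44.92
ee_pos: [707.5, 9.0, 48.9]
orientation: [3.139, 0.123, 0.007]
ft_force: [6.5, -0.3, 6.5]
width: 0.1
```

Emit:
move_arm(motion=[[[0,0,0.005],[0,0,0]],[[0,0,0.01],[0,0,0]],[[0,0,0.013],[0,0,0]],[[0,0,0.013],[0,0,0]],[[0,0,0.013],[0,0,0]]])

```text
t: 45.55
ee_pos: [707.8, 9.0, 47.1]
orientation: [3.139, 0.123, 0.008]
ft_force: [7.2, -0.0, 6.5]
width: 0.4
```

Emit:
move_arm(motion=[[[0,0,0.005],[0,0,0]],[[0,0,0.01],[0,0,0]],[[0,0,0.013],[0,0,0]],[[0,0,0.013],[0,0,0]],[[0,0,0.013],[0,0,0]]])

```text
t: 46.18
ee_pos: [708.1, 8.9, 45.3]
orientation: [3.139, 0.123, 0.009]
ft_force: [8.3, -0.1, 6.9]
width: 0.6
```

Emit:
move_arm(motion=[[[0,0,0.005],[0,0,0]],[[0,0,0.01],[0,0,0]],[[0,0,0.013],[0,0,0]],[[0,0,0.013],[0,0,0]],[[0,0,0.013],[0,0,0]]])

```text
t: 46.8
ee_pos: [708.4, 9.0, 43.6]
orientation: [3.139, 0.123, 0.01]
ft_force: [9.3, 0.2, 7.1]
width: 0.4
```

Emit:
move_arm(motion=[[[0.04,0,0],[0,0,0]],[[0.08,0,-0.05],[0,-0.1,0]],[[0.1,0,-0.1],[0,-0.25,0]],[[0.1,0,-0.13],[0,-0.25,0]],[[0.1,0,-0.13],[0,-0.25,0]]])

```text
t: 47.42
ee_pos: [718.9, 10.1, 59.9]
orientation: [3.102, 0.122, -0.41]
ft_force: [-0.1, -0.8, -0.3]
width: 0.7
```

```bash
python3 -c "
from h import *
o,R,y=state(); print(o['ee_pos'].round(1),R.round(3).tolist(),o['ft_force'].round(1)); t=o['ee_pos']-R[:,2]*29.5; print('tip',t.round(1))
im,u=crop('side','c26.png',[700,0,100],120,90,6)"
```

```text
[718.9  10.1  59.9] [[0.963, 0.078, -0.259], [0.076, -0.997, -0.02], [-0.26, -0.0, -0.966]] [-0.1 -0.8 -0.3]
tip [726.6  10.7  88.4]
```

Emit:
move_arm(motion=[[[-0.02,-0.001,0.005],[0,0,0]],[[-0.04,-0.003,0.01],[0,0,0]],[[-0.06,-0.005,0.016],[0,0,0]],[[-0.077,-0.006,0.021],[0,0,0]],[[-0.077,-0.006,0.021],[0,0,0]]])

```text
t: 48.1
ee_pos: [708.0, 10.1, 61.1]
orientation: [3.102, 0.122, -0.408]
ft_force: [0.7, 0.1, 0.3]
width: 0.6
```

Emit:
move_arm(motion=[[[-0.01,-0.001,0.0025],[0,0,0]],[[-0.02,-0.001,0.005],[0,0,0]],[[-0.029,-0.002,0.008],[0,0,0]],[[-0.029,-0.002,0.008],[0,0,0]],[[-0.029,-0.002,0.008],[0,0,0]]])

```text
t: 48.72
ee_pos: [703.7, 10.0, 61.0]
orientation: [3.102, 0.122, -0.408]
ft_force: [-0.1, 0.5, -0.3]
width: 0.7
```

Emit:
move_arm(motion=[[[-0.01,-0.001,0.0025],[0,0,0]],[[-0.02,-0.001,0.005],[0,0,0]],[[-0.02,-0.001,0.005],[0,0,0]],[[-0.02,-0.001,0.005],[0,0,0]],[[-0.02,-0.001,0.005],[0,0,0]]])

```text
t: 49.35
ee_pos: [700.7, 9.9, 61.1]
orientation: [3.102, 0.122, -0.408]
ft_force: [0.5, -0.8, 0.2]
width: 0.5
```

Emit:
move_arm(motion=[[[-0.005,-0.001,0.001],[0,0,0]],[[-0.01,-0.001,0.0025],[0,0,0]],[[-0.015,-0.001,0.004],[0,0,0]],[[-0.015,-0.001,0.004],[0,0,0]],[[-0.015,-0.001,0.004],[0,0,0]]])

```text
t: 49.98
ee_pos: [698.3, 9.9, 61.1]
orientation: [3.102, 0.122, -0.408]
ft_force: [-0.4, 0.5, 0.1]
width: 0.7
```

Emit:
move_arm(motion=[[[-0.005,-0.001,0.001],[0,0,0]],[[-0.01,-0.001,0.0025],[0,0,0]],[[-0.015,-0.001,0.004],[0,0,0]],[[-0.015,-0.001,0.004],[0,0,0]],[[-0.015,-0.001,0.004],[0,0,0]]])

```text
t: 50.6
ee_pos: [696.4, 9.9, 61.1]
orientation: [3.102, 0.122, -0.407]
ft_force: [3.8, 0.2, -1.3]
width: 0.5
```

Emit:
move_arm(motion=[[[-0.005,-0.001,0.001],[0,0,0]],[[-0.01,-0.001,0.0025],[0,0,0]],[[-0.012,-0.001,0.003],[0,0,0]],[[-0.012,-0.001,0.003],[0,0,0]],[[-0.012,-0.001,0.003],[0,0,0]]])

```text
t: 51.22
ee_pos: [696.5, 9.9, 61.2]
orientation: [3.103, 0.122, -0.4]
ft_force: [8.6, 0.8, -4.0]
width: 0.3
```

Emit:
move_arm(motion=[[[0.008,0,-0.002],[0,0,0]],[[0.013,0,0.02],[0,0,0]],[[0.018,0,0.04],[0,0,0]],[[0.025,0,0.06],[0,0,0]],[[0.029,0,0.075],[0,0,0]]])

```text
t: 51.85
ee_pos: [696.4, 10.0, 49.7]
orientation: [3.103, 0.122, -0.405]
ft_force: [5.8, -0.4, 4.0]
width: 0.3
```

Emit:
move_arm(motion=[[[0.0026,0,0.0097],[0,0,0]],[[0.0035,0,0.013],[0,0,0]],[[0.0035,0,0.013],[0,0,0]],[[0.0035,0,0.013],[0,0,0]],[[0.0035,0,0.013],[0,0,0]]])

```text
t: 52.48
ee_pos: [696.4, 10.0, 47.7]
orientation: [3.103, 0.122, -0.405]
ft_force: [5.1, 0.3, 2.9]
width: 0.2
```

Emit:
move_arm(motion=[[[0.0026,0,0.0097],[0,0,0]],[[0.0035,0,0.013],[0,0,0]],[[0.0035,0,0.013],[0,0,0]],[[0.0035,0,0.013],[0,0,0]],[[0.0035,0,0.013],[0,0,0]]])

```text
t: 53.1
ee_pos: [696.4, 10.0, 45.7]
orientation: [3.103, 0.122, -0.405]
ft_force: [6.3, 0.2, 3.8]
width: 0.4
```

Emit:
move_arm(motion=[[[0.0026,0,0.0097],[0,0,0]],[[0.0035,0,0.013],[0,0,0]],[[0.0035,0,0.013],[0,0,0]],[[0.0035,0,0.013],[0,0,0]],[[0.0035,0,0.013],[0,0,0]]])

```text
t: 53.72
ee_pos: [696.4, 10.0, 43.6]
orientation: [3.103, 0.122, -0.405]
ft_force: [5.3, -0.3, 2.8]
width: 0.3
```

Emit:
move_arm(motion=[[[0.0026,0,0.0097],[0,0,0]],[[0.0035,0,0.013],[0,0,0]],[[0.0035,0,0.013],[0,0,0]],[[0.0035,0,0.013],[0,0,0]],[[0.0035,0,0.013],[0,0,0]]])

```text
t: 54.35
ee_pos: [696.4, 10.0, 41.6]
orientation: [3.103, 0.122, -0.405]
ft_force: [5.6, 0.8, 3.4]
width: 0.4
```

Emit:
move_arm(motion=[[[0.0026,0,0.0097],[0,0,0]],[[0.0035,0,0.013],[0,0,0]],[[0.0035,0,0.013],[0,0,0]],[[0.0035,0,0.013],[0,0,0]],[[0.0035,0,0.013],[0,0,0]]])

```text
t: 54.98
ee_pos: [696.4, 10.0, 39.6]
orientation: [3.103, 0.122, -0.405]
ft_force: [4.8, -0.3, 2.9]
width: 0.3
```

Emit:
move_arm(motion=[[[0.0026,0,0.0097],[0,0,0]],[[0.0035,0,0.013],[0,0,0]],[[0.0035,0,0.013],[0,0,0]],[[0.0035,0,0.013],[0,0,0]],[[0.0035,0,0.013],[0,0,0]]])

```text
t: 55.6
ee_pos: [696.4, 10.0, 37.6]
orientation: [3.103, 0.122, -0.405]
ft_force: [5.6, 0.3, 2.9]
width: 0.6
```

Emit:
move_arm(motion=[[[0.0026,0,0.0097],[0,0,0]],[[0.0035,0,0.013],[0,0,0]],[[0.0035,0,0.013],[0,0,0]],[[0.0035,0,0.013],[0,0,0]],[[0.0035,0,0.013],[0,0,0]]])

```text
t: 56.22
ee_pos: [696.4, 10.0, 35.6]
orientation: [3.103, 0.122, -0.405]
ft_force: [6.5, 0.4, 2.6]
width: 0.8
```

Emit:
move_arm(motion=[[[0.0026,0,0.0097],[0,0,0]],[[0.0035,0,0.013],[0,0,0]],[[0.0035,0,0.013],[0,0,0]],[[0.0035,0,0.013],[0,0,0]],[[0.0035,0,0.013],[0,0,0]]])

```text
t: 56.85
ee_pos: [696.4, 10.0, 33.5]
orientation: [3.103, 0.122, -0.405]
ft_force: [5.6, 0.3, 4.2]
width: 0.7
```

Emit:
move_arm(motion=[[[0.0026,0,0.0097],[0,0,0]],[[0.0035,0,0.013],[0,0,0]],[[0.0035,0,0.013],[0,0,0]],[[0.0035,0,0.013],[0,0,0]],[[0.0035,0,0.013],[0,0,0]]])

```text
t: 57.48
ee_pos: [696.4, 10.0, 31.5]
orientation: [3.103, 0.122, -0.405]
ft_force: [5.0, 0.3, 3.5]
width: 0.5
```

Emit:
move_arm(motion=[[[0.0026,0,0.0097],[0,0,0]],[[0.0052,0,0.019],[0,0,0]],[[0.007,0,0.026],[0,0,0]],[[0.007,0,0.026],[0,0,0]],[[0.007,0,0.026],[0,0,0]]])

```text
t: 58.1
ee_pos: [696.3, 10.0, 27.4]
orientation: [3.103, 0.122, -0.405]
ft_force: [5.1, 0.2, 3.1]
width: 0.7
```

Emit:
move_arm(motion=[[[0.0026,0,0.0097],[0,0,0]],[[0.0052,0,0.019],[0,0,0]],[[0.007,0,0.026],[0,0,0]],[[0.007,0,0.026],[0,0,0]],[[0.007,0,0.026],[0,0,0]]])

```text
t: 58.72
ee_pos: [696.4, 10.0, 23.3]
orientation: [3.103, 0.122, -0.405]
ft_force: [5.3, 0.0, 2.9]
width: 0.7
```

Emit:
move_arm(motion=[[[0.05,0.004,-0.013],[0,0,0]],[[0.12,0.01,-0.1],[0,0.05,0]],[[0.13,0.01,-0.4],[0,0.15,0]],[[0.1,0.01,-0.7],[0,0.25,0]],[[0.05,0.01,-1],[0,0.25,0]]])

```text
t: 59.35
ee_pos: [738.8, 11.9, 166.0]
orientation: [-3.139, -0.123, 0.006]
ft_force: [-0.1, 0.3, 0.2]
width: 0.5
```

```bash
python3 -c "
from h import *
plan([600,180,200],-9)"
```

```text
true tip z 195.5
t 59.4 pos [738.8  11.9 166. ] yaw 4.5 w 0.5 q1 0.00 q6 -0.08 F [-0.1  0.3  0.2]
turn [0.    0.004 0.225] shift [-0.835 -1.189 -0.026] n 2 each [-0.418 -0.595 -0.013]
```

Emit:
move_arm(motion=[[[-0.1,-0.15,-0.03],[0,0,0]],[[-0.3,-0.35,-0.03],[0,0,0]],[[-0.5,-0.55,-0.03],[0,0,0]],[[-0.7,-0.75,-0.03],[0,0,0.05]],[[-0.9,-0.95,-0.03],[0,0,0.1]]], gripper=0.75)

```text
t: 59.98
ee_pos: [593.4, 144.1, 169.5]
orientation: [3.141, -0.044, -0.005]
ft_force: [0.3, 1.8, -0.6]
width: 47.0
```

```bash
python3 -c "
from h import *
plan([449,235,150],-2.5)"
```

```text
true tip z 199.0
t 60.0 pos [593.4 144.1 169.5] yaw -1.6 w 47.0 q1 0.22 q6 0.25 F [ 0.3  1.8 -0.6]
turn [0.001 0.003 0.015] shift [-0.979 -0.579  0.329] n 1 each [-0.979 -0.579  0.329]
```

Emit:
move_arm(motion=[[[-0.2,-0.12,0],[0,0,0]],[[-0.4,-0.24,0],[0,0,0.01]],[[-0.6,-0.36,0.1],[0,0,0.015]],[[-0.8,-0.48,0.2],[0,0,0.015]],[[-0.98,-0.58,0.33],[0,0,0.015]]])

```text
t: 60.6
ee_pos: [449.2, 234.6, 120.1]
orientation: [3.14, -0.066, -0.003]
ft_force: [-0.2, 0.0, -0.1]
width: 66.0
```

Run:
```python
from h import *
plan([449,235,60],-2.5)
for k in range(6):
    for c in ('side','top'):
        ctrl.get_image(c)
        for n in ('mark','pointer'):
            print(c,n,[(np.round(d['location'],0).tolist(),round(d['p'],2)) for d in ctrl.pinpoint(c,n)])
snap('side','s27.png');snap('top','t27.png')
pin(['jar1_mid'])
```

```text
true tip z 149.6
t 60.6 pos [449.2 234.6 120.1] yaw -2.4 w 66.0 q1 0.46 q6 0.50 F [-0.2  0.  -0.1]
turn [0.001 0.002 0.002] shift [-0.    -0.003  0.597] n 1 each [-0.    -0.003  0.597]
side mark []
side pointer []
top mark []
top pointer [([703.0, -10.0, 94.0], 0.65)]
side mark []
side pointer []
top mark []
top pointer [([706.0, -11.0, 93.0], 0.64)]
side mark []
side pointer [([489.0, -143.0, 31.0], 0.46)]
top mark []
top pointer [([703.0, -14.0, 92.0], 0.71), ([471.0, 98.0, 34.0], 0.31)]
side mark []
side pointer []
top mark []
top pointer [([704.0, -8.0, 89.0], 0.97), ([472.0, 99.0, 31.0], 0.51)]
side mark []
side pointer []
top mark [([513.0, 405.0, 2.0], 0.5)]
top pointer [([703.0, -11.0, 95.0], 0.59)]
side mark []
side pointer [([516.0, 401.0, -0.0], 0.55)]
top mark []
top pointer [([706.0, -9.0, 92.0], 0.7), ([622.0, -40.0, 149.0], 0.16)]
jar1_mid side [([446.0, 233.0, 30.0], 0.65)]
jar1_mid top [([447.0, 236.0, 33.0], 0.88), ([705.0, -12.0, 94.0], 0.36), ([761.0, 272.0, -1.0], 0.26)]
```

Emit:
move_arm(motion=[[[-0.01,0,0.25],[0,0,0]],[[-0.01,0,0.5],[0,0,0]],[[-0.01,0,0.7],[0,0,0]],[[-0.01,0,0.85],[0,0,0]],[[-0.01,0,0.91],[0,0,0]]])

```text
t: 63.32
ee_pos: [448.8, 234.1, -16.9]
orientation: [3.14, -0.066, -0.003]
ft_force: [-0.6, -0.3, 0.3]
width: 66.0
```

Emit:
move_arm(motion=[[[0,0,0],[0,0,0]],[[0,0,0],[0,0,0]],[[0,0,0],[0,0,0]],[[0,0,0],[0,0,0]],[[0,0,0],[0,0,0]]], gripper=0.3)

```text
t: 63.95
ee_pos: [450.1, 234.8, -14.9]
orientation: [-3.14, 0.066, -0.002]
ft_force: [-1.6, 0.5, 6.7]
width: 45.8
```

Emit:
move_arm(motion=[[[0,0,-0.2],[0,0,0]],[[0,0,-0.4],[0,0,0]],[[0,0,-0.6],[0,0,0]],[[0,0,-0.8],[0,0,0]],[[0,0,-1],[0,0,0]]])

```text
t: 64.58
ee_pos: [449.3, 234.3, 135.4]
orientation: [-3.141, 0.066, -0.0]
ft_force: [0.3, 0.0, -0.8]
width: 45.8
```

Run:
```python
from h import *
plan([614.2,61.2,170],4.5)
snap('side','s28.png')
```

```text
true tip z 164.9
t 64.6 pos [449.3 234.3 135.4] yaw -2.4 w 45.8 q1 0.46 q6 0.50 F [ 0.3  0.  -0.8]
turn [-0.    -0.    -0.115] shift [ 1.147  1.107 -0.034] n 2 each [ 0.573  0.554 -0.017]
```

Emit:
move_arm(motion=[[[0,0,-0.2],[0,0,0]],[[0.15,0.14,-0.2],[0,0,0]],[[0.3,0.28,-0.2],[0,0,0]],[[0.45,0.42,-0.2],[0,0,-0.05]],[[0.6,0.56,-0.2],[0,0,-0.1]]])

```text
t: 65.25
ee_pos: [536.2, 145.9, 163.7]
orientation: [3.14, 0.101, -0.001]
ft_force: [0.3, 0.6, -1.2]
width: 45.5
```

Run:
```python
from h import *
plan([614.2,61.2,125],4.5)
```

```text
true tip z 193.2
t 65.2 pos [536.2 145.9 163.7] yaw 3.7 w 45.5 q1 0.24 q6 0.18 F [ 0.3  0.6 -1.2]
turn [ 0.     0.    -0.013] shift [0.482 0.597 0.455] n 1 each [0.482 0.597 0.455]
```

Emit:
move_arm(motion=[[[0.15,0.19,0],[0,0,-0.013]],[[0.3,0.37,0],[0,0,-0.013]],[[0.48,0.595,0],[0,0,-0.013]],[[0.48,0.595,0.2],[0,0,-0.013]],[[0.48,0.595,0.43],[0,0,-0.013]]])

```text
t: 65.88
ee_pos: [613.9, 61.5, 98.8]
orientation: [-3.139, -0.118, -0.002]
ft_force: [0.8, 0.1, -1.6]
width: 45.6
```

Run:
```python
from h import *
plan([614.2,61.2,110],4.5)
crop('side','c29.png',[614,61,110],140,110,5)
crop('top','c29t.png',[614,20,110],140,110,5)
```

```text
true tip z 128.3
t 65.9 pos [613.9  61.5  98.8] yaw 4.3 w 45.6 q1 0.08 q6 0.01 F [ 0.8  0.1 -1.6]
turn [-0.    -0.001 -0.003] shift [0.002 0.002 0.122] n 1 each [0.002 0.002 0.122]
```

Emit:
move_arm(motion=[[[0,0,0.05],[0,0,0]],[[0,0,0.1],[0,0,0]],[[0,0,0.12],[0,0,0]],[[0,0,0.135],[0,0,0]],[[0,0,0.135],[0,0,0]]])

```text
t: 66.6
ee_pos: [613.5, 62.3, 79.7]
orientation: [-3.139, -0.12, -0.0]
ft_force: [-0.5, 0.6, -0.7]
width: 46.0
```

Emit:
move_arm(motion=[[[0,0,0],[0,0,0]],[[0,0,0],[0,0,0]],[[0,0,0],[0,0,0]],[[0,0,0],[0,0,0]],[[0,0,-0.05],[0,0,0]]], gripper=0.7)

```text
t: 67.22
ee_pos: [612.9, 62.2, 86.8]
orientation: [3.139, 0.12, -0.002]
ft_force: [0.7, -0.3, 0.8]
width: 61.4
```

Emit:
move_arm(motion=[[[0,0,-0.1],[0,0,0]],[[0,0,-0.2],[0,0,0]],[[0,0,-0.35],[0,0,0]],[[0,0,-0.5],[0,0,0]],[[0,0,-0.65],[0,0,0]]])

```text
t: 67.85
ee_pos: [613.7, 62.2, 186.6]
orientation: [-3.139, -0.12, -0.002]
ft_force: [0.3, 1.2, -0.3]
width: 61.7
```

Run:
```python
from h import *
plan([470.5,99,150],-12)
crop('side','c30.png',[614,31,110],150,120,5)
```

```text
true tip z 216.1
t 67.8 pos [613.7  62.2 186.6] yaw 4.4 w 61.7 q1 0.08 q6 0.01 F [ 0.3  1.2 -0.3]
turn [-0.    -0.001  0.273] shift [-0.934 -0.317  0.44 ] n 1 each [-0.934 -0.317  0.44 ]
```

Emit:
move_arm(motion=[[[-0.23,-0.08,0],[0,0,0.05]],[[-0.46,-0.16,0],[0,0,0.15]],[[-0.7,-0.24,0.1],[0,0,0.273]],[[-0.935,-0.317,0.25],[0,0,0.273]],[[-0.935,-0.317,0.44],[0,0,0.273]]], gripper=0.75)

```text
t: 68.53
ee_pos: [467.9, 99.4, 118.9]
orientation: [-3.124, 0.327, -0.001]
ft_force: [-0.3, 0.8, 0.7]
width: 66.0
```

Run:
```python
from h import *
plan([470.5,99,13],-12)
pin(['jar4_mid','pointer'])
crop('side','c31.png',[470,99,60],120,90,6)
Z=[]
for k in range(8):
    ctrl.get_image('top')
    Z+=[d['location'][2] for d in ctrl.pinpoint('top','pointer') if abs(d['location'][0]-704)<10]
print(np.round(Z,1),np.mean(Z))
```

```text
true tip z 148.4
t 68.5 pos [467.9  99.4 118.9] yaw -11.9 w 66.0 q1 0.18 q6 0.39 F [-0.3  0.8  0.7]
turn [-0.    -0.001  0.001] shift [ 0.017 -0.001  0.902] n 1 each [ 0.017 -0.001  0.902]
jar4_mid side [([472.0, 99.0, 31.0], 0.71)]
jar4_mid top []
pointer side [([706.0, -8.0, 82.0], 0.81), ([469.0, 100.0, 32.0], 0.44)]
pointer top [([704.0, -11.0, 81.0], 0.75), ([457.0, -31.0, 30.0], 0.54), ([783.0, -138.0, -1.0], 0.54)]
[87.  84.3 86.1 83.9 86.1 84.8 84.2] 85.2
```

Emit:
move_arm(motion=[[[0.017,0,0.22],[0,0,0]],[[0.017,0,0.45],[0,0,0]],[[0.017,0,0.65],[0,0,0]],[[0.017,0,0.82],[0,0,0]],[[0.017,0,0.9],[0,0,0]]])

```text
t: 70.3
ee_pos: [471.7, 98.3, -17.7]
orientation: [3.124, -0.328, -0.003]
ft_force: [0.6, -0.3, 0.2]
width: 65.7
```

Emit:
move_arm(motion=[[[0,0,0],[0,0,0]],[[0,0,0],[0,0,0]],[[0,0,0],[0,0,0]],[[0,0,0],[0,0,0]],[[0,0,0],[0,0,0]]], gripper=0.3)

```text
t: 70.92
ee_pos: [473.0, 98.5, -15.6]
orientation: [-3.124, 0.329, -0.002]
ft_force: [-0.6, 0.9, 7.0]
width: 45.8
```

Emit:
move_arm(motion=[[[0,0,-0.2],[0,0,0]],[[0,0,-0.4],[0,0,0]],[[0,0,-0.6],[0,0,0]],[[0,0,-0.8],[0,0,0]],[[0,0,-1],[0,0,0]]])

```text
t: 71.55
ee_pos: [472.1, 98.3, 134.7]
orientation: [-3.124, 0.329, -0.0]
ft_force: [0.6, 0.5, -2.4]
width: 46.0
```

Run:
```python
from h import *
plan([618.1,11.4,185],4.5)
pin(['jar1_mid','jar4_mid'])
```

```text
true tip z 164.2
t 71.5 pos [472.1  98.3 134.7] yaw -12.0 w 46.0 q1 0.18 q6 0.39 F [ 0.6  0.5 -2.4]
turn [-0.    -0.    -0.275] shift [ 1.072  0.364 -0.139] n 2 each [ 0.536  0.182 -0.069]
jar1_mid side [([615.0, 61.0, 117.0], 0.89), ([552.0, 396.0, 30.0], 0.49)]
jar1_mid top [([703.0, -10.0, 83.0], 0.69), ([615.0, 63.0, 120.0], 0.67), ([488.0, -142.0, 29.0], 0.54)]
jar4_mid side [([473.0, 98.0, 184.0], 0.89)]
jar4_mid top []
```

Emit:
move_arm(motion=[[[0.1,0.03,-0.15],[0,0,0]],[[0.3,0.1,-0.2],[0,0,-0.06]],[[0.5,0.17,-0.2],[0,0,-0.12]],[[0.7,0.24,-0.2],[0,0,-0.2]],[[0.95,0.33,-0.2],[0,0,-0.275]]])

```text
t: 72.47
ee_pos: [601.1, 19.9, 161.6]
orientation: [-3.139, -0.128, 0.005]
ft_force: [-0.0, 0.5, -1.1]
width: 45.8
```

Run:
```python
from h import *
plan([618.0,10,120],4.5)
```

```text
true tip z 191.1
t 72.5 pos [601.1  19.9 161.6] yaw 4.7 w 45.8 q1 0.01 q6 -0.07 F [-0.   0.5 -1.1]
turn [-0.     0.003  0.003] shift [0.108 0.075 0.474] n 1 each [0.108 0.075 0.474]
```

Emit:
move_arm(motion=[[[0.1,0.075,0],[0,0,0]],[[0.108,0.075,0],[0,0,0]],[[0.108,0.075,0],[0,0,0]],[[0.108,0.075,0.1],[0,0,0]],[[0.108,0.075,0.25],[0,0,0]]])

```text
t: 73.1
ee_pos: [618.2, 11.0, 125.7]
orientation: [-3.139, -0.124, -0.002]
ft_force: [0.7, 0.5, -1.3]
width: 45.8
```

Run:
```python
from h import *
plan([618.0,10,101],4.5)
crop('side','c32.png',[614,31,130],140,110,5)
```

```text
true tip z 155.2
t 73.1 pos [618.2  11.  125.7] yaw 4.5 w 45.8 q1 -0.00 q6 -0.08 F [ 0.7  0.5 -1.3]
turn [ 0.    -0.001  0.   ] shift [-0.002  0.007  0.361] n 1 each [-0.002  0.007  0.361]
```

Emit:
move_arm(motion=[[[0,0.007,0.1],[0,0,0]],[[0,0.007,0.2],[0,0,0]],[[0,0.007,0.3],[0,0,0]],[[0,0.007,0.36],[0,0,0]],[[0,0.007,0.375],[0,0,0]]])

```text
t: 73.78
ee_pos: [618.3, 9.3, 69.0]
orientation: [-3.139, -0.123, 0.002]
ft_force: [-0.2, -1.1, -1.4]
width: 46.0
```

Emit:
move_arm(motion=[[[0,0,0],[0,0,0]],[[0,0,0],[0,0,0]],[[0,0,0],[0,0,0]],[[0,0,0],[0,0,0]],[[0,0,-0.05],[0,0,0]]], gripper=0.7)

```text
t: 74.4
ee_pos: [618.1, 9.4, 77.1]
orientation: [-3.139, -0.123, 0.002]
ft_force: [0.2, -0.4, -0.7]
width: 61.6
```

Emit:
move_arm(motion=[[[0,0,-0.1],[0,0,0]],[[0,0,-0.2],[0,0,0]],[[0,0,-0.35],[0,0,0]],[[0,0,-0.5],[0,0,0]],[[0,0,-0.65],[0,0,0]]])

```text
t: 75.03
ee_pos: [618.9, 9.3, 176.8]
orientation: [3.139, 0.123, 0.002]
ft_force: [0.1, 0.9, 0.1]
width: 61.7
```

Run:
```python
from h import *
plan([474.5,40,150],-7)
pin(['jar1_mid','jar4_mid','jar6_mid'])
crop('side','c33.png',[614,31,110],150,120,5)
```

```text
true tip z 206.3
t 75.0 pos [618.9   9.3 176.8] yaw 4.5 w 61.7 q1 -0.00 q6 -0.08 F [0.1 0.9 0.1]
turn [-0.    -0.001  0.192] shift [-0.944 -0.279  0.374] n 1 each [-0.944 -0.279  0.374]
jar1_mid side [([614.0, 64.0, 107.0], 0.64), ([459.0, -34.0, 28.0], 0.27)]
jar1_mid top [([618.0, 62.0, 109.0], 0.56)]
jar4_mid side [([619.0, 12.0, 109.0], 0.86)]
jar4_mid top [([757.0, 273.0, 2.0], 0.27)]
jar6_mid side [([476.0, 40.0, 32.0], 0.77)]
jar6_mid top [([622.0, -38.0, 80.0], 0.65)]
```

Emit:
move_arm(motion=[[[-0.23,-0.07,0],[0,0,0.05]],[[-0.46,-0.14,0],[0,0,0.1]],[[-0.7,-0.21,0],[0,0,0.192]],[[-0.935,-0.279,0.2],[0,0,0.192]],[[-0.935,-0.279,0.37],[0,0,0.192]]], gripper=0.75)

```text
t: 76.1
ee_pos: [472.4, 40.4, 118.3]
orientation: [3.136, -0.191, -0.003]
ft_force: [0.7, 0.1, 0.4]
width: 65.7
```

Run:
```python
from h import *
plan([475.5,40,13],-7)
Z=[];Zs=[]
for k in range(6):
    ctrl.get_image('top'); ctrl.get_image('side')
    Z+=[d['location'][2] for d in ctrl.pinpoint('top','pointer') if abs(d['location'][0]-704)<10]
    Zs+=[d['location'][2] for d in ctrl.pinpoint('side','pointer') if abs(d['location'][0]-704)<10]
print(np.round(Z,1),np.mean(Z),np.round(Zs,1))
pin(['jar6_mid'])
crop('side','c34.png',[475,40,60],120,90,6)
```

```text
true tip z 147.8
t 76.1 pos [472.4  40.4 118.3] yaw -7.0 w 65.7 q1 0.06 q6 0.18 F [0.7 0.1 0.4]
turn [0.    0.002 0.   ] shift [ 0.023 -0.     0.899] n 1 each [ 0.023 -0.     0.899]
[76.6 75.1 74.3 77.2 76.8 75. ] 75.83333333333333 [72.9 74.8 71.8 69.7 73.3 73.4]
jar6_mid side [([474.0, 42.0, 30.0], 0.77), ([614.0, 60.0, 108.0], 0.7), ([757.0, 272.0, -3.0], 0.7)]
jar6_mid top [([620.0, 7.0, 107.0], 0.56)]
```

Emit:
move_arm(motion=[[[0.018,-0.005,0.22],[0,0,0]],[[0.018,-0.005,0.45],[0,0,0]],[[0.018,-0.005,0.65],[0,0,0]],[[0.018,-0.005,0.82],[0,0,0]],[[0.018,-0.005,0.9],[0,0,0]]])

```text
t: 78.18
ee_pos: [477.6, 40.5, -16.9]
orientation: [3.135, -0.192, -0.003]
ft_force: [-0.0, -0.4, 0.3]
width: 65.7
```

Emit:
move_arm(motion=[[[0,0,0],[0,0,0]],[[0,0,0],[0,0,0]],[[0,0,0],[0,0,0]],[[0,0,0],[0,0,0]],[[0,0,0],[0,0,0]]], gripper=0.3)

```text
t: 78.8
ee_pos: [478.9, 40.5, -14.9]
orientation: [-3.136, 0.192, -0.002]
ft_force: [-0.8, 0.5, 7.2]
width: 45.9
```

Emit:
move_arm(motion=[[[0,0,-0.2],[0,0,0]],[[0,0,-0.4],[0,0,0]],[[0,0,-0.6],[0,0,0]],[[0,0,-0.8],[0,0,0]],[[0,0,-1],[0,0,0]]])

```text
t: 79.42
ee_pos: [478.0, 40.5, 135.4]
orientation: [-3.136, 0.193, -0.0]
ft_force: [0.0, -0.0, -0.9]
width: 45.8
```

Run:
```python
from h import *
plan([622,-40.5,185],4.5)
pin(['jar6_mid','jar4_mid'])
```

```text
true tip z 164.9
t 79.4 pos [478.   40.5 135.4] yaw -7.0 w 45.8 q1 0.06 q6 0.18 F [ 0.  -0.  -0.9]
turn [-0.    -0.    -0.192] shift [ 1.019  0.418 -0.134] n 2 each [ 0.509  0.209 -0.067]
jar6_mid side [([478.0, 41.0, 181.0], 0.79), ([624.0, -36.0, 156.0], 0.73)]
jar6_mid top []
jar4_mid side [([616.0, 9.0, 108.0], 0.66)]
jar4_mid top [([619.0, 8.0, 106.0], 0.97), ([627.0, -39.0, 80.0], 0.35)]
```

Emit:
move_arm(motion=[[[0.1,0.04,-0.1],[0,0,0]],[[0.3,0.12,-0.14],[0,0,-0.05]],[[0.5,0.2,-0.14],[0,0,-0.1]],[[0.75,0.3,-0.14],[0,0,-0.15]],[[0.99,0.41,-0.14],[0,0,-0.192]]])

```text
t: 80.35
ee_pos: [618.3, -39.2, 153.3]
orientation: [-3.139, -0.126, 0.004]
ft_force: [0.5, 0.0, -0.2]
width: 46.0
```

Run:
```python
from h import *
plan([622.0,-41.5,140],4.5)
```

```text
true tip z 182.8
t 80.3 pos [618.3 -39.2 153.3] yaw 4.6 w 46.0 q1 -0.08 q6 -0.16 F [ 0.5  0.  -0.2]
turn [-0.001  0.003  0.002] shift [0.024 0.017 0.286] n 1 each [0.024 0.017 0.286]
```

Emit:
move_arm(motion=[[[0.022,0.017,0],[0,0,0]],[[0.022,0.017,0.1],[0,0,0]],[[0.022,0.017,0.2],[0,0,0]],[[0.022,0.017,0.28],[0,0,0]],[[0.022,0.017,0.28],[0,0,0]]])

```text
t: 80.97
ee_pos: [620.3, -40.5, 111.8]
orientation: [-3.139, -0.124, 0.004]
ft_force: [-0.7, 0.8, -0.6]
width: 46.3
```

Run:
```python
from h import *
plan([622.0,-41.5,93],4.5)
crop('side','c35.png',[614,-10,130],140,110,5)
```

```text
true tip z 141.3
t 81.0 pos [620.3 -40.5 111.8] yaw 4.5 w 46.3 q1 -0.08 q6 -0.16 F [-0.7  0.8 -0.6]
turn [-0.     0.003  0.   ] shift [0.012 0.007 0.322] n 1 each [0.012 0.007 0.322]
```

Emit:
move_arm(motion=[[[0.01,0.007,0.08],[0,0,0]],[[0.01,0.007,0.17],[0,0,0]],[[0.01,0.007,0.26],[0,0,0]],[[0.01,0.007,0.32],[0,0,0]],[[0.01,0.007,0.34],[0,0,0]]])

```text
t: 81.65
ee_pos: [622.7, -41.9, 61.3]
orientation: [-3.139, -0.123, 0.002]
ft_force: [-1.0, 0.6, -0.3]
width: 45.9
```

Emit:
move_arm(motion=[[[0,0,0],[0,0,0]],[[0,0,0],[0,0,0]],[[0,0,0],[0,0,0]],[[0,0,0],[0,0,0]],[[0,0,-0.05],[0,0,0]]], gripper=0.7)

```text
t: 82.28
ee_pos: [622.8, -41.9, 69.7]
orientation: [-3.139, -0.123, 0.001]
ft_force: [-0.6, -0.0, -0.4]
width: 61.5
```

Emit:
move_arm(motion=[[[0,0,-0.1],[0,0,0]],[[0,0,-0.2],[0,0,0]],[[0,0,-0.35],[0,0,0]],[[0,0,-0.5],[0,0,0]],[[0,0,-0.65],[0,0,0]]])

```text
t: 82.9
ee_pos: [623.4, -42.0, 169.3]
orientation: [3.139, 0.123, 0.002]
ft_force: [-0.0, -0.5, -0.1]
width: 61.9
```

Run:
```python
from h import *
plan([457,-34,150],0.5)
```

```text
true tip z 198.8
t 82.9 pos [623.4 -42.  169.3] yaw 4.5 w 61.9 q1 -0.09 q6 -0.16 F [-0.  -0.5 -0.1]
turn [ 0.    -0.001  0.067] shift [-1.102 -0.14   0.324] n 2 each [-0.551 -0.07   0.162]
```

Emit:
move_arm(motion=[[[-0.25,-0.03,0],[0,0,0.03]],[[-0.5,-0.06,0],[0,0,0.067]],[[-0.75,-0.1,0],[0,0,0.067]],[[-0.99,-0.13,0.1],[0,0,0.067]],[[-0.99,-0.13,0.3],[0,0,0.067]]], gripper=0.75)

```text
t: 83.52
ee_pos: [472.5, -34.1, 123.9]
orientation: [3.141, 0.013, 0.004]
ft_force: [0.1, 0.2, 0.4]
width: 65.9
```

```bash
cat > meas.py <<'E'
from h import *
import sys,collections
N=int(sys.argv[1]); D=collections.defaultdict(list)
exp={'pointer':(704,-10),'pan_floor':(623,-39)}
for k in range(N):
    for c in ('top','side'):
        ctrl.get_image(c)
        for n in exp:
            for d in ctrl.pinpoint(c,n):
                l=np.array(d['location'])
                if np.hypot(*(l[:2]-exp[n]))<12 and l[2]<100: D[n,c].append(l[2])
for k,v in D.items(): print(k,len(v),'mean %.1f sd %.1f'%(np.mean(v),np.std(v)))
E
python3 meas.py 8; python3 -c "
from h import *
plan([457,-34,13],0.5)
snap('top','t36.png'); im=snap('side','s36.png')"
```

```text
('pointer', 'top') 7 mean 66.0 sd 1.7
('pan_floor', 'top') 8 mean 69.9 sd 1.2
('pointer', 'side') 8 mean 65.1 sd 1.6
('pan_floor', 'side') 8 mean 69.8 sd 1.5
true tip z 151.8
t 85.9 pos [473.6 -34.1 122.3] yaw 0.5 w 66.1 q1 -0.10 q6 -0.11 F [-0.1 -0.  -0.2]
turn [-0. -0. -0.] shift [-0.111 -0.002  0.925] n 1 each [-0.111 -0.002  0.925]
```

Emit:
move_arm(motion=[[[-0.111,0,0.1],[0,0,0]],[[-0.111,0,0.35],[0,0,0]],[[-0.111,0,0.6],[0,0,0]],[[-0.111,0,0.82],[0,0,0]],[[-0.111,0,0.92],[0,0,0]]])

```text
t: 86.65
ee_pos: [456.1, -34.2, -17.2]
orientation: [-3.141, -0.013, 0.004]
ft_force: [0.7, -0.2, 0.1]
width: 66.2
```

Emit:
move_arm(motion=[[[0,0,0],[0,0,0]],[[0,0,0],[0,0,0]],[[0,0,0],[0,0,0]],[[0,0,0],[0,0,0]],[[0,0,0],[0,0,0]]], gripper=0.3)

```text
t: 87.28
ee_pos: [457.9, -34.4, -14.7]
orientation: [3.141, 0.013, 0.003]
ft_force: [-1.4, -0.3, 8.2]
width: 46.1
```

Emit:
move_arm(motion=[[[0,0,-0.2],[0,0,0]],[[0,0,-0.4],[0,0,0]],[[0,0,-0.6],[0,0,0]],[[0,0,-0.8],[0,0,0]],[[0,0,-1],[0,0,0]]])

```text
t: 87.9
ee_pos: [456.7, -34.2, 135.5]
orientation: [3.142, 0.013, 0.0]
ft_force: [-0.1, -0.3, -1.7]
width: 46.0
```

Run:
```python
from h import *
plan([626,-92.5,180],4.5)
pin(['jar6_mid','jar2_mid'])
```

```text
true tip z 165.0
t 87.9 pos [456.7 -34.2 135.5] yaw 0.5 w 46.0 q1 -0.10 q6 -0.11 F [-0.1 -0.3 -1.7]
turn [ 0.    -0.    -0.067] shift [ 1.126  0.398 -0.099] n 2 each [ 0.563  0.199 -0.05 ]
jar6_mid side [([626.0, -42.0, 100.0], 0.64)]
jar6_mid top [([623.0, -43.0, 99.0], 0.97)]
jar2_mid side [([458.0, -32.0, 186.0], 0.69)]
jar2_mid top [([472.0, 400.0, 30.0], 0.62)]
```

Emit:
move_arm(motion=[[[0.15,0.05,-0.05],[0,0,0]],[[0.35,0.13,-0.1],[0,0,-0.03]],[[0.55,0.2,-0.1],[0,0,-0.067]],[[0.75,0.27,-0.1],[0,0,-0.067]],[[1,0.36,-0.1],[0,0,-0.067]]])

```text
t: 88.82
ee_pos: [607.1, -87.1, 147.2]
orientation: [-3.138, -0.123, 0.005]
ft_force: [0.3, 0.1, -0.3]
width: 45.7
```

Run:
```python
from h import *
plan([627,-93.5,130],4.5)
```

```text
true tip z 176.7
t 88.8 pos [607.1 -87.1 147.2] yaw 4.5 w 45.7 q1 -0.16 q6 -0.24 F [ 0.3  0.1 -0.3]
turn [-0.001  0.003  0.   ] shift [0.13  0.053 0.311] n 1 each [0.13  0.053 0.311]
```

Emit:
move_arm(motion=[[[0.1,0.05,0],[0,0,0]],[[0.125,0.053,0],[0,0,0]],[[0.125,0.053,0.1],[0,0,0]],[[0.125,0.053,0.2],[0,0,0]],[[0.125,0.053,0.28],[0,0,0]]])

```text
t: 89.45
ee_pos: [625.5, -93.1, 105.6]
orientation: [-3.139, -0.123, 0.003]
ft_force: [0.2, 0.3, -1.4]
width: 46.1
```

Run:
```python
from h import *
plan([627,-93.5,85],4.5)
crop('side','c37.png',[614,-50,120],140,110,5)
```

```text
true tip z 135.1
t 89.5 pos [625.5 -93.1 105.6] yaw 4.5 w 46.1 q1 -0.17 q6 -0.25 F [ 0.2  0.3 -1.4]
turn [-0.     0.002  0.   ] shift [0.011 0.004 0.334] n 1 each [0.011 0.004 0.334]
```

Emit:
move_arm(motion=[[[0.008,0.004,0.08],[0,0,0]],[[0.008,0.004,0.17],[0,0,0]],[[0.008,0.004,0.26],[0,0,0]],[[0.008,0.004,0.33],[0,0,0]],[[0.008,0.004,0.35],[0,0,0]]])

```text
t: 90.12
ee_pos: [627.4, -93.9, 53.7]
orientation: [-3.139, -0.123, 0.002]
ft_force: [-1.1, 0.1, -1.4]
width: 45.6
```

Emit:
move_arm(motion=[[[0,0,0],[0,0,0]],[[0,0,0],[0,0,0]],[[0,0,0],[0,0,0]],[[0,0,0],[0,0,0]],[[0,0,-0.05],[0,0,0]]], gripper=0.7)

```text
t: 90.75
ee_pos: [627.6, -93.9, 62.2]
orientation: [-3.139, -0.123, 0.002]
ft_force: [0.0, -0.7, 0.5]
width: 61.4
```

Emit:
move_arm(motion=[[[0,0,-0.1],[0,0,0]],[[0,0,-0.2],[0,0,0]],[[0,0,-0.35],[0,0,0]],[[0,0,-0.5],[0,0,0]],[[0,0,-0.65],[0,0,0]]])

```text
t: 91.38
ee_pos: [628.2, -94.0, 161.8]
orientation: [3.139, 0.123, 0.002]
ft_force: [0.6, -0.4, 0.3]
width: 61.3
```

```bash
python3 - <<'E'
from h import *
plan([488,-143,150],0)
E
python3 meas.py 2
```

```text
true tip z 191.3
t 91.4 pos [628.2 -94.  161.8] yaw 4.5 w 61.3 q1 -0.17 q6 -0.25 F [ 0.6 -0.4  0.3]
turn [ 0.    -0.001  0.075] shift [-0.958  0.252  0.274] n 1 each [-0.958  0.252  0.274]
('pointer', 'top') 2 mean 58.7 sd 0.4
('pan_floor', 'top') 2 mean 61.4 sd 0.4
('pointer', 'side') 2 mean 57.7 sd 1.1
('pan_floor', 'side') 1 mean 59.4 sd 0.0
```

Emit:
move_arm(motion=[[[-0.1,0.2,-0.1],[0,0,0]],[[-0.2,0.4,-0.15],[0,0,0]],[[-0.3,0.6,-0.15],[0,0,0]],[[-0.4,0.8,-0.15],[0,0,0]],[[-0.5,1,-0.15],[0,0,0]]])

```text
t: 92.6
ee_pos: [564.5, -250.3, 182.1]
orientation: [-3.139, -0.123, 0.0]
ft_force: [0.6, 0.5, -0.9]
width: 61.6
```

```bash
python3 meas.py 10
python3 - <<'E'
from h import *
plan([543.5,-384.5,150],4)
snap('side','s38.png');snap('top','t38.png')
E
```

```text
('pointer', 'top') 10 mean 58.5 sd 1.5
('pan_floor', 'top') 10 mean 60.7 sd 1.4
('pointer', 'side') 10 mean 54.6 sd 1.6
('pan_floor', 'side') 10 mean 60.1 sd 1.8
true tip z 211.8
t 95.6 pos [ 565.  -249.4  182.3] yaw 4.5 w 61.7 q1 -0.43 q6 -0.51 F [-0.3 -0.1 -0.3]
turn [-0.    -0.     0.008] shift [-0.213  0.887  0.412] n 1 each [-0.213  0.887  0.412]
```

Run:
```python
from h import *
plan([616,62,190],4.5)
pin(['jar1_mid'])
```

```text
true tip z 211.8
t 95.7 pos [ 565.  -249.4  182.3] yaw 4.5 w 61.5 q1 -0.44 q6 -0.51 F [-0.2 -0.2 -0.1]
turn [-0.  0. -0.] shift [ 0.502 -2.043  0.145] n 3 each [ 0.167 -0.681  0.048]
jar1_mid side [([614.0, 61.0, 90.0], 0.81)]
jar1_mid top [([616.0, 61.0, 92.0], 0.76)]
```

Emit:
move_arm(motion=[[[0.05,-0.2,0],[0,0,0]],[[0.1,-0.4,0],[0,0,0]],[[0.15,-0.6,0],[0,0,0]],[[0.2,-0.8,0],[0,0,0]],[[0.25,-1,0],[0,0,0]]], gripper=0.73)

```text
t: 96.52
ee_pos: [590.7, -96.0, 182.3]
orientation: [3.139, 0.123, 0.0]
ft_force: [0.2, 0.3, 0.4]
width: 63.7
```

Emit:
move_arm(motion=[[[0.05,-0.25,0],[0,0,0]],[[0.1,-0.5,0],[0,0,0]],[[0.15,-0.75,0],[0,0,0]],[[0.25,-1,0],[0,0,0]],[[0.25,-1,0.05],[0,0,0]]])

```text
t: 97.15
ee_pos: [617.3, 57.9, 175.2]
orientation: [-3.139, -0.128, -0.003]
ft_force: [0.7, -0.1, -0.3]
width: 64.2
```

Run:
```python
from h import *
plan([615,61,75],4.5)
```

```text
true tip z 204.7
t 97.2 pos [617.3  57.9 175.2] yaw 4.7 w 64.2 q1 0.07 q6 -0.01 F [ 0.7 -0.1 -0.3]
turn [-0.    -0.002  0.003] shift [-0.016 -0.021  0.865] n 1 each [-0.016 -0.021  0.865]
```

Emit:
move_arm(motion=[[[-0.015,-0.015,0],[0,0,0]],[[-0.015,-0.015,0.15],[0,0,0]],[[-0.015,-0.015,0.3],[0,0,0]],[[-0.015,-0.015,0.45],[0,0,0]],[[-0.015,-0.015,0.55],[0,0,0]]])

```text
t: 97.78
ee_pos: [613.0, 56.4, 91.3]
orientation: [3.139, 0.121, -0.002]
ft_force: [-0.2, -0.0, 0.0]
width: 64.0
```

Run:
```python
from h import *
plan([615,61,75],4.5)
crop('side','c39.png',[614,40,110],140,110,5)
```

```text
true tip z 120.8
t 97.8 pos [613.   56.4  91.3] yaw 4.4 w 64.0 q1 0.07 q6 -0.00 F [-0.2 -0.   0. ]
turn [ 0.     0.001 -0.001] shift [ 0.016 -0.03   0.305] n 1 each [ 0.016 -0.03   0.305]
```

Emit:
move_arm(motion=[[[0.014,-0.03,0],[0,0,0]],[[0.014,-0.03,0.1],[0,0,0]],[[0.014,-0.03,0.2],[0,0,0]],[[0.014,-0.03,0.3],[0,0,0]],[[0.014,-0.03,0.3],[0,0,0]]])

```text
t: 98.45
ee_pos: [614.2, 62.2, 45.5]
orientation: [3.139, 0.123, -0.005]
ft_force: [-1.4, 0.7, -0.1]
width: 64.5
```

Emit:
move_arm(motion=[[[0,0,0],[0,0,0]],[[0,0,0],[0,0,0]],[[0,0,0],[0,0,0]],[[0,0,0],[0,0,0]],[[0,0,0],[0,0,0]]], gripper=0.3)

```text
t: 99.08
ee_pos: [615.9, 62.3, 47.5]
orientation: [-3.139, -0.123, -0.001]
ft_force: [-1.1, 0.9, -0.6]
width: 45.8
```

Emit:
move_arm(motion=[[[0,0,-0.1],[0,0,0]],[[0,0,-0.25],[0,0,0]],[[0,0,-0.45],[0,0,0]],[[0,0,-0.65],[0,0,0]],[[0,0,-0.85],[0,0,0]]])

```text
t: 99.7
ee_pos: [615.4, 62.2, 176.7]
orientation: [-3.139, -0.123, -0.001]
ft_force: [-0.0, -0.6, -1.4]
width: 45.8
```

Run:
```python
from h import *
plan([449,235,190],-2.5)
crop('side','c40.png',[614,10,130],150,120,5)
```

```text
true tip z 206.2
t 99.7 pos [615.4  62.2 176.7] yaw 4.5 w 45.8 q1 0.08 q6 0.00 F [-0.  -0.6 -1.4]
turn [-0.    -0.     0.117] shift [-1.016 -1.235  0.107] n 2 each [-0.508 -0.618  0.054]
```

Emit:
move_arm(motion=[[[-0.1,-0.12,0],[0,0,0]],[[-0.25,-0.3,0],[0,0,0.03]],[[-0.4,-0.5,0],[0,0,0.06]],[[-0.6,-0.7,0],[0,0,0.09]],[[-0.75,-0.92,0],[0,0,0.117]]])

```text
t: 100.38
ee_pos: [489.1, 191.8, 173.3]
orientation: [3.14, -0.071, -0.005]
ft_force: [0.3, 0.7, -1.5]
width: 46.0
```

Run:
```python
from h import *
plan([449,235,60],-2.5)
```

```text
true tip z 202.8
t 100.4 pos [489.1 191.8 173.3] yaw -2.6 w 46.0 q1 0.35 q6 0.40 F [ 0.3  0.7 -1.5]
turn [ 0.001  0.003 -0.001] shift [-0.277 -0.277  0.953] n 1 each [-0.277 -0.277  0.953]
```

Emit:
move_arm(motion=[[[-0.15,-0.15,0.1],[0,0,0]],[[-0.277,-0.277,0.3],[0,0,0]],[[-0.277,-0.277,0.55],[0,0,0]],[[-0.277,-0.277,0.8],[0,0,0]],[[-0.277,-0.277,0.95],[0,0,0]]])

```text
t: 101.0
ee_pos: [449.6, 233.9, 29.7]
orientation: [3.139, -0.068, -0.007]
ft_force: [-0.8, 0.1, -1.1]
width: 45.8
```

```bash
python3 meas.py 10
python3 - <<'E'
from h import *
plan([449,235,17],-2.5)
pin(['jar1_mid'])
E
```

```text
('pointer', 'top') 9 mean 66.1 sd 1.5
('pan_floor', 'top') 8 mean 70.1 sd 1.4
true tip z 61.8
t 104.0 pos [452.9 234.4  32.3] yaw -2.5 w 45.8 q1 0.45 q6 0.50 F [ 0.1 -1.  -1.1]
turn [ 0.  0. -0.] shift [-0.026 -0.003  0.298] n 1 each [-0.026 -0.003  0.298]
jar1_mid side [([452.0, 233.0, 76.0], 0.72)]
jar1_mid top [([457.0, 235.0, 77.0], 0.55), ([625.0, -39.0, 71.0], 0.5)]
```

Emit:
move_arm(motion=[[[-0.02,0,0.1],[0,0,0]],[[-0.02,0,0.2],[0,0,0]],[[-0.02,0,0.27],[0,0,0]],[[-0.02,0,0.295],[0,0,0]],[[-0.02,0,0.3],[0,0,0]]])

```text
t: 104.82
ee_pos: [448.9, 234.1, -12.4]
orientation: [3.14, -0.069, -0.003]
ft_force: [-6.6, -2.0, 18.8]
width: 45.7
```

Emit:
move_arm(motion=[[[0,0,0.005],[0,0,0]],[[0,0,0.005],[0,0,0]],[[0,0,0.005],[0,0,0]],[[0,0,0.005],[0,0,0]],[[0,0,0.005],[0,0,0]]])

```text
t: 105.45
ee_pos: [448.9, 234.1, -12.4]
orientation: [3.14, -0.069, -0.003]
ft_force: [-6.1, -3.4, 19.8]
width: 45.8
```

On the bench (contact). Release and lift.

Emit:
move_arm(motion=[[[0,0,-0.01],[0,0,0]],[[0,0,-0.01],[0,0,0]],[[0,0,-0.01],[0,0,0]],[[0,0,-0.01],[0,0,0]],[[0,0,-0.01],[0,0,0]]], gripper=0.75)

```text
t: 106.08
ee_pos: [449.9, 234.5, -12.1]
orientation: [3.141, -0.069, -0.0]
ft_force: [0.8, 0.7, 0.2]
width: 65.5
```

Emit:
move_arm(motion=[[[0,0,-0.2],[0,0,0]],[[0,0,-0.4],[0,0,0]],[[0,0,-0.6],[0,0,0]],[[0,0,-0.8],[0,0,0]],[[0,0,-1],[0,0,0]]])

```text
t: 106.7
ee_pos: [449.7, 234.4, 139.0]
orientation: [3.141, -0.069, -0.0]
ft_force: [-0.6, 0.8, -0.1]
width: 66.3
```

Run:
```python
from h import *
pin(['jar5_mid','jar1_mid','bar_grip'])
im,u=crop('top','c41.png',[488,-143,48],60,50,12); print(u)
plan([488,-143,150],0)
```

```text
jar5_mid side [([487.0, -142.0, 30.0], 0.69), ([549.0, 396.0, 31.0], 0.18)]
jar5_mid top [([804.0, 61.0, -2.0], 0.61), ([487.0, -142.0, 30.0], 0.56)]
jar1_mid side [([448.0, 232.0, 29.0], 0.77)]
jar1_mid top [([451.0, 235.0, 31.0], 0.96), ([620.0, -38.0, 100.0], 0.53), ([625.0, -34.0, 68.0], 0.48)]
bar_grip side [([544.0, -388.0, 26.0], 0.7)]
bar_grip top [([543.0, -387.0, 28.0], 0.98)]
[371 273]
true tip z 166.4
t 107.2 pos [449.2 234.2 136.9] yaw -2.5 w 65.7 q1 0.46 q6 0.50 F [ 0.3  0.7 -0.8]
turn [ 0.001  0.002 -0.042] shift [0.369 2.5   0.111] n 3 each [0.123 0.833 0.037]
```

Emit:
move_arm(motion=[[[0.02,0.2,0],[0,0,0]],[[0.05,0.4,0],[0,0,0]],[[0.08,0.6,0],[0,0,-0.02]],[[0.1,0.8,0],[0,0,-0.042]],[[0.12,1,0],[0,0,-0.042]]])

```text
t: 107.78
ee_pos: [460.9, 82.9, 137.4]
orientation: [3.141, 0.0, -0.002]
ft_force: [0.6, -0.2, -0.4]
width: 66.0
```

Emit:
move_arm(motion=[[[0.03,0.25,0],[0,0,0]],[[0.06,0.5,0],[0,0,0]],[[0.09,0.75,0],[0,0,0]],[[0.12,1,0],[0,0,0]],[[0.12,1,0],[0,0,0]]])

```text
t: 108.4
ee_pos: [479.2, -67.9, 137.4]
orientation: [-3.142, 0.005, 0.001]
ft_force: [-0.1, 0.8, 0.3]
width: 66.0
```

Run:
```python
from h import *
plan([487,-142,13.5],-0.5)
```

```text
true tip z 166.9
t 108.4 pos [479.2 -67.9 137.4] yaw -0.2 w 66.0 q1 -0.17 q6 -0.16 F [-0.1  0.8  0.3]
turn [-0.     0.001  0.005] shift [0.054 0.494 1.023] n 2 each [0.027 0.247 0.511]
```

Emit:
move_arm(motion=[[[0.03,0.25,0],[0,0,0.005]],[[0.054,0.494,0],[0,0,0.005]],[[0.054,0.494,0.2],[0,0,0.005]],[[0.054,0.494,0.45],[0,0,0.005]],[[0.054,0.494,0.6],[0,0,0.005]]])

```text
t: 109.02
ee_pos: [486.2, -139.0, 46.0]
orientation: [-3.141, 0.008, 0.004]
ft_force: [0.2, -0.7, 0.9]
width: 65.8
```

Run:
```python
from h import *
plan([487,-142,13.5],-0.5)
crop('side','c42.png',[487,-142,50],100,80,7)
```

```text
true tip z 75.5
t 109.0 pos [ 486.2 -139.    46. ] yaw -0.3 w 65.8 q1 -0.30 q6 -0.30 F [ 0.2 -0.7  0.9]
turn [-0.001  0.003  0.003] shift [0.007 0.021 0.414] n 1 each [0.007 0.021 0.414]
```

Emit:
move_arm(motion=[[[0.004,0.015,0.1],[0,0,0]],[[0.004,0.015,0.2],[0,0,0]],[[0.004,0.015,0.3],[0,0,0]],[[0.004,0.015,0.41],[0,0,0]],[[0.004,0.015,0.41],[0,0,0]]])

```text
t: 109.7
ee_pos: [486.9, -142.2, -14.8]
orientation: [-3.141, 0.009, 0.004]
ft_force: [0.3, -0.5, 0.7]
width: 65.8
```

Emit:
move_arm(motion=[[[0,0,0],[0,0,0]],[[0,0,0],[0,0,0]],[[0,0,0],[0,0,0]],[[0,0,0],[0,0,0]],[[0,0,0],[0,0,0]]], gripper=0.3)

```text
t: 110.32
ee_pos: [488.4, -142.6, -13.0]
orientation: [3.141, -0.008, 0.001]
ft_force: [-0.7, -0.2, 6.5]
width: 45.8
```

Emit:
move_arm(motion=[[[0,0,-0.2],[0,0,0]],[[0,0,-0.4],[0,0,0]],[[0,0,-0.6],[0,0,0]],[[0,0,-0.8],[0,0,0]],[[0,0,-1],[0,0,0]]])

```text
t: 110.95
ee_pos: [487.5, -142.4, 137.3]
orientation: [-3.141, 0.009, 0.001]
ft_force: [-0.2, 0.3, -1.0]
width: 46.0
```

Run:
```python
from h import *
plan([614.5,62,180],4.5)
pin(['jar4_mid'])
```

```text
true tip z 166.8
t 111.0 pos [ 487.5 -142.4  137.3] yaw -0.3 w 46.0 q1 -0.31 q6 -0.30 F [-0.2  0.3 -1. ]
turn [-0.     0.001 -0.08 ] shift [ 0.839 -1.367 -0.088] n 2 each [ 0.42  -0.683 -0.044]
jar4_mid side [([618.0, 11.0, 102.0], 0.98)]
jar4_mid top [([618.0, 11.0, 103.0], 0.83), ([619.0, -43.0, 99.0], 0.62)]
```

Emit:
move_arm(motion=[[[0.05,-0.1,-0.1],[0,0,0]],[[0.15,-0.3,-0.15],[0,0,-0.02]],[[0.25,-0.5,-0.15],[0,0,-0.05]],[[0.4,-0.75,-0.15],[0,0,-0.08]],[[0.6,-1,-0.15],[0,0,-0.08]]])

```text
t: 111.78
ee_pos: [578.9, 9.2, 158.6]
orientation: [-3.139, -0.124, 0.002]
ft_force: [0.1, -0.6, -1.5]
width: 46.1
```

Run:
```python
from h import *
plan([614.5,62,180],4.5)
```

```text
true tip z 188.1
t 111.8 pos [578.9   9.2 158.6] yaw 4.5 w 46.1 q1 -0.00 q6 -0.08 F [ 0.1 -0.6 -1.5]
turn [-0.     0.001  0.   ] shift [ 0.265 -0.332  0.054] n 1 each [ 0.265 -0.332  0.054]
```

Emit:
move_arm(motion=[[[0.13,-0.17,0],[0,0,0]],[[0.26,-0.332,0],[0,0,0]],[[0.265,-0.332,0.05],[0,0,0]],[[0.265,-0.332,0.2],[0,0,0]],[[0.265,-0.332,0.35],[0,0,0]]])

```text
t: 112.4
ee_pos: [613.4, 59.7, 105.2]
orientation: [3.139, 0.123, -0.003]
ft_force: [0.1, 0.3, -0.5]
width: 45.7
```

Run:
```python
from h import *
plan([614.5,62,86.5],4.5)
crop('side','c43.png',[614,30,110],140,110,5)
```

```text
true tip z 134.7
t 112.4 pos [613.4  59.7 105.2] yaw 4.5 w 45.7 q1 0.08 q6 -0.00 F [ 0.1  0.3 -0.5]
turn [ 0.     0.002 -0.   ] shift [ 0.009 -0.015  0.322] n 1 each [ 0.009 -0.015  0.322]
```

Emit:
move_arm(motion=[[[0.006,-0.015,0],[0,0,0]],[[0.006,-0.015,0.1],[0,0,0]],[[0.006,-0.015,0.2],[0,0,0]],[[0.006,-0.015,0.3],[0,0,0]],[[0.006,-0.015,0.335],[0,0,0]]])

```text
t: 113.08
ee_pos: [614.3, 62.0, 54.8]
orientation: [3.139, 0.123, -0.003]
ft_force: [-2.0, -0.3, 0.1]
width: 45.6
```

Emit:
move_arm(motion=[[[0,0,0],[0,0,0]],[[0,0,0],[0,0,0]],[[0,0,0],[0,0,0]],[[0,0,0],[0,0,0]],[[0,0,-0.05],[0,0,0]]], gripper=0.7)

```text
t: 113.7
ee_pos: [614.8, 62.1, 63.8]
orientation: [3.139, 0.123, -0.001]
ft_force: [0.8, -0.4, 0.6]
width: 61.4
```

Emit:
move_arm(motion=[[[0,0,-0.1],[0,0,0]],[[0,0,-0.25],[0,0,0]],[[0,0,-0.45],[0,0,0]],[[0,0,-0.65],[0,0,0]],[[0,0,-0.85],[0,0,0]]])

```text
t: 114.32
ee_pos: [615.4, 62.1, 193.6]
orientation: [-3.139, -0.123, -0.002]
ft_force: [-0.4, 0.4, -0.5]
width: 61.6
```

Emit:
move_arm(motion=[[[-0.05,0.2,0],[0,0,0]],[[-0.1,0.4,0],[0,0,0]],[[-0.15,0.6,0],[0,0,0]],[[-0.2,0.8,0],[0,0,0]],[[-0.25,1,0],[0,0,0]]])

```text
t: 114.95
ee_pos: [589.6, -91.4, 192.7]
orientation: [3.139, 0.123, 0.002]
ft_force: [-0.2, 0.0, -0.4]
width: 61.3
```

Emit:
move_arm(motion=[[[-0.05,0.25,0],[0,0,0]],[[-0.1,0.5,0],[0,0,0]],[[-0.15,0.75,0],[0,0,0]],[[-0.2,1,0],[0,0,0]],[[-0.2,1,0],[0,0,0]]])

```text
t: 115.58
ee_pos: [571.3, -244.6, 192.5]
orientation: [3.138, 0.118, 0.002]
ft_force: [-0.0, 0.7, 0.6]
width: 61.4
```

```bash
python3 meas.py 10;python3 - <<'E'
from h import *
plan([543.5,-386,150],4)
E
```

```text
('pointer', 'top') 9 mean 59.9 sd 1.7
('pan_floor', 'top') 10 mean 62.4 sd 1.0
('pointer', 'side') 9 mean 57.1 sd 0.6
('pan_floor', 'side') 11 mean 64.0 sd 9.2
true tip z 220.8
t 118.6 pos [ 571.4 -242.3  191.3] yaw 4.5 w 61.1 q1 -0.42 q6 -0.50 F [-0.4  0.5 -0.6]
turn [-0.    -0.     0.008] shift [-0.261  0.941  0.472] n 1 each [-0.261  0.941  0.472]
```

Run:
```python
from h import *
D={}
for k in range(6):
    for c in ('side','top'):
        ctrl.get_image(c)
        for n,e in (('fork_seat',(623,-39)),('bar_grip',(543,-386))):
            for d in ctrl.pinpoint(c,n):
                l=np.array(d['location'])
                if np.hypot(*(l[:2]-e))<15: D.setdefault((n,c),[]).append(l)
for k,v in D.items(): print(k,len(v),np.mean(v,0).round(1))
snap('top','t44.png')
plan([543.5,-386,60],-85.8)
im,u=crop('top','c44.png',[543,-386,16],120,200,3)
```

```text
('fork_seat', 'side') 6 [622.3 -37.3 154.7]
('bar_grip', 'side') 6 [ 545.1 -386.8   26.5]
('fork_seat', 'top') 6 [624.  -40.  149.2]
true tip z 220.8
t 120.4 pos [ 571.4 -242.3  191.3] yaw 4.5 w 61.6 q1 -0.42 q6 -0.50 F [-0.8 -0.9 -1. ]
turn [ 0.     0.    -1.495] shift [-0.26   0.941  1.072] n 2 each [-0.13   0.47   0.536]
```

Emit:
move_arm(motion=[[[-0.05,0.18,0],[0,0,0.17]],[[-0.1,0.37,0],[0,0,0.34]],[[-0.15,0.56,0],[0,0,0.51]],[[-0.2,0.75,0],[0,0,0.68]],[[-0.26,0.94,0],[0,0,0.85]]], gripper=0.6)

```text
t: 121.1
ee_pos: [543.4, -386.8, 191.3]
orientation: [-2.883, 1.249, -0.0]
ft_force: [1.3, 0.7, -0.2]
width: 52.8
```

Run:
```python
from h import *
plan([544.5,-386,100],0,opt=-85.8)
```

```text
true tip z 220.8
t 121.1 pos [ 543.4 -386.8  191.3] yaw -46.8 w 52.8 q1 -0.64 q6 0.18 F [ 1.3  0.7 -0.2]
turn [-0.    -0.     0.649] shift [ 0.001 -0.009  0.805] n 1 each [ 0.001 -0.009  0.805]
```

Emit:
move_arm(motion=[[[0,0,0.1],[0,0,0.17]],[[0,0,0.25],[0,0,0.34]],[[0,0,0.4],[0,0,0.51]],[[0,0,0.6],[0,0,0.649]],[[0,-0.005,0.8],[0,0,0.649]]])

```text
t: 121.72
ee_pos: [544.2, -385.5, 70.5]
orientation: [-2.306, 2.133, -0.001]
ft_force: [-0.1, 0.5, -0.3]
width: 52.8
```

Run:
```python
from h import *
plan([544.5,-386,19],0,opt=-85.8)
pin(['bar_grip'])
im,u=crop('side','c45.png',[544,-386,60],120,90,6)
```

```text
true tip z 100.0
t 121.7 pos [ 544.2 -385.5   70.5] yaw -85.5 w 52.8 q1 -0.63 q6 0.86 F [-0.1  0.5 -0.3]
turn [-0.    -0.     0.004] shift [ 0.003 -0.002  0.54 ] n 1 each [ 0.003 -0.002  0.54 ]
bar_grip side [([546.0, -388.0, 23.0], 0.87)]
bar_grip top []
```

Emit:
move_arm(motion=[[[0.01,-0.006,0.15],[0,0,0]],[[0.01,-0.006,0.3],[0,0,0]],[[0.01,-0.006,0.42],[0,0,0]],[[0.01,-0.006,0.5],[0,0,0]],[[0.01,-0.006,0.53],[0,0,0]]])

```text
t: 122.6
ee_pos: [544.6, -386.4, -9.5]
orientation: [2.308, -2.131, -0.002]
ft_force: [0.4, -0.1, -0.1]
width: 52.7
```

Emit:
move_arm(motion=[[[0,0,0],[0,0,0]],[[0,0,0],[0,0,0]],[[0,0,0],[0,0,0]],[[0,0,0],[0,0,0]],[[0,0,0],[0,0,0]]], gripper=0.1)

```text
t: 123.22
ee_pos: [545.4, -387.0, -7.6]
orientation: [-2.308, 2.131, -0.001]
ft_force: [-1.4, 0.6, 3.7]
width: 21.7
```

Run:
```python
from h import *
plan([544.5,-386,19],0,opt=-85.8)
im,u=crop('side','c46.png',[544,-386,60],120,90,6)
```

```text
true tip z 21.9
t 123.2 pos [ 545.4 -387.    -7.6] yaw -85.5 w 21.7 q1 -0.63 q6 0.86 F [-1.4  0.6  3.7]
turn [-0.001 -0.     0.006] shift [-0.007  0.006  0.019] n 1 each [-0.007  0.006  0.019]
```

Emit:
move_arm(motion=[[[0,0,-0.1],[0,0,0]],[[0,0,-0.3],[0,0,0]],[[0,0,-0.5],[0,0,0]],[[0,0,-0.75],[0,0,0]],[[0,0,-1],[0,0,0]]])

```text
t: 123.9
ee_pos: [544.7, -386.6, 143.2]
orientation: [2.308, -2.131, -0.001]
ft_force: [-0.2, -0.3, -1.8]
width: 22.2
```

Run:
```python
from h import *
plan([622.5,-39,225],4.5)
snap('side','s47.png')
```

```text
true tip z 172.7
t 123.9 pos [ 544.7 -386.6  143.2] yaw -85.4 w 22.2 q1 -0.63 q6 0.86 F [-0.2 -0.3 -1.8]
turn [ 0.000e+00  1.000e-03 -1.499e+00] shift [-2.269 -0.701 -0.348] n 3 each [-0.756 -0.234 -0.116]
```

Emit:
move_arm(motion=[[[-0.1,-0.02,-0.12],[0,0,-0.15]],[[-0.25,-0.06,-0.25],[0,0,-0.32]],[[-0.4,-0.1,-0.33],[0,0,-0.49]],[[-0.55,-0.15,-0.35],[0,0,-0.66]],[[-0.7,-0.2,-0.35],[0,0,-0.83]]])

```text
t: 124.58
ee_pos: [566.7, -279.0, 194.7]
orientation: [2.993, -0.953, 0.001]
ft_force: [0.7, 0.9, -3.1]
width: 21.8
```

Run:
```python
from h import *
plan([622.5,-39,225],4.5)
```

```text
true tip z 224.2
t 124.6 pos [ 566.7 -279.   194.7] yaw -35.3 w 21.8 q1 -0.48 q6 0.14 F [ 0.7  0.9 -3.1]
turn [ 0.    -0.    -0.664] shift [-0.621 -1.521 -0.006] n 2 each [-0.311 -0.76  -0.003]
```

Emit:
move_arm(motion=[[[-0.05,-0.13,0],[0,0,-0.15]],[[-0.1,-0.27,0],[0,0,-0.3]],[[-0.17,-0.42,0],[0,0,-0.45]],[[-0.24,-0.58,0],[0,0,-0.58]],[[-0.31,-0.76,0],[0,0,-0.664]]])

```text
t: 125.2
ee_pos: [595.0, -159.2, 194.2]
orientation: [-3.139, -0.12, 0.001]
ft_force: [0.3, -0.1, -1.6]
width: 21.4
```

Run:
```python
from h import *
plan([622.5,-39,225],4.5)
```

```text
true tip z 223.7
t 125.2 pos [ 595.  -159.2  194.2] yaw 4.4 w 21.4 q1 -0.28 q6 -0.36 F [ 0.3 -0.1 -1.6]
turn [-0.     0.    -0.002] shift [ 0.244 -0.785 -0.009] n 1 each [ 0.244 -0.785 -0.009]
```

Emit:
move_arm(motion=[[[0.05,-0.15,0],[0,0,0]],[[0.1,-0.32,0],[0,0,0]],[[0.16,-0.5,0],[0,0,0]],[[0.21,-0.68,0],[0,0,0]],[[0.244,-0.785,0],[0,0,0]]])

```text
t: 125.82
ee_pos: [623.1, -38.7, 194.1]
orientation: [-3.139, -0.116, 0.001]
ft_force: [-0.8, -0.3, -2.7]
width: 21.9
```

Run:
```python
from h import *
plan([622.5,-39,185],4.5)
im=snap('side','s48.png'); im2=snap('top','t48.png')
pin(['bar_grip','fork_seat'])
crop('side','c48.png',[622,-39,170],160,130,5)
```

```text
true tip z 223.6
t 125.8 pos [623.1 -38.7 194.1] yaw 4.2 w 21.9 q1 -0.08 q6 -0.16 F [-0.8 -0.3 -2.7]
turn [-0.     0.    -0.004] shift [-0.004  0.001  0.258] n 1 each [-0.004  0.001  0.258]
bar_grip side [([624.0, -44.0, 230.0], 0.67)]
bar_grip top []
fork_seat side [([624.0, -38.0, 154.0], 0.71)]
fork_seat top [([623.0, -43.0, 151.0], 0.97)]
```

```bash
python3 - <<'E'
from h import *
t=cv2.imread('pics/t48.png')
a=cv2.resize(t[195:250,236:300],None,fx=6,fy=6,interpolation=cv2.INTER_CUBIC); b=cv2.resize(t[190:245,420:484],None,fx=6,fy=6,interpolation=cv2.INTER_CUBIC)
cv2.imwrite('pics/c49.png',np.hstack([a,b]))
E
python3 - <<'E'
from h import *
im=ctrl.get_image('top')
for z in (216.5,217.5):
    P=ray(im,[[245.2,218.3],[246.3,231.8],[464.7,203.3],[465.5,216.7]],z)[:,:2]
    L=P[:2].mean(0);Rr=P[2:].mean(0);d=L-Rr
    print('bar',z,L.round(1),Rr.round(1),'mid',((L+Rr)/2).round(1),'len',np.linalg.norm(d).round(1),'yaw',np.degrees(np.arctan2(-d[0],d[1])).round(2))
c=lambda p:[[190+a/2.8,180+b/2.8] for a,b in p]
PL=ray(im,c([(182,98),(217,96),(222,184),(188,186)]),162)[:,:2].mean(0)
PR=ray(im,c([(683,60),(719,60),(727,138),(692,142)]),162)[:,:2].mean(0)
d=PL-PR;print('posts',PL.round(1),PR.round(1),'mid',((PL+PR)/2).round(1),'len',np.linalg.norm(d).round(1),'yaw',np.degrees(np.arctan2(-d[0],d[1])).round(2))
E
```

```text
bar 216.5 [608.4 148.8] [ 636.4 -230.1] mid [622.4 -40.7] len 380.0 yaw 4.23
bar 217.5 [608.2 148.7] [ 636.2 -229.8] mid [622.2 -40.6] len 379.5 yaw 4.23
posts [607.5 126.3] [ 636.  -201.9] mid [621.7 -37.8] len 329.5 yaw 4.96
```

Emit:
move_arm(motion=[[[0,0,0.08],[0,0,-0.006]],[[0,0,0.16],[0,0,-0.006]],[[0,0,0.24],[0,0,-0.006]],[[0,0,0.29],[0,0,-0.006]],[[0,0,0.32],[0,0,-0.006]]])

```text
t: 126.95
ee_pos: [623.0, -39.8, 145.5]
orientation: [-3.139, -0.125, 0.001]
ft_force: [0.1, -0.1, -2.3]
width: 21.9
```

Run:
```python
from h import *
plan([622.5,-39,172],4.5)
crop('side','c50.png',[622,-39,150],160,130,5)
```

```text
true tip z 175.0
t 127.0 pos [623.  -39.8 145.5] yaw 4.6 w 21.9 q1 -0.08 q6 -0.16 F [ 0.1 -0.1 -2.3]
turn [-0.     0.001  0.001] shift [-0.003 -0.006  0.02 ] n 1 each [-0.003 -0.006  0.02 ]
```

Bar is between the lips at both forks. Lower the last millimetres.

Emit:
move_arm(motion=[[[0,0,0.005],[0,0,0]],[[0,0,0.01],[0,0,0]],[[0,0,0.015],[0,0,0]],[[0,0,0.018],[0,0,0]],[[0,0,0.018],[0,0,0]]])

```text
t: 127.62
ee_pos: [623.3, -39.9, 143.6]
orientation: [3.139, 0.125, 0.0]
ft_force: [-0.4, -0.0, -1.8]
width: 21.9
```

Emit:
move_arm(motion=[[[0,0,0.004],[0,0,0]],[[0,0,0.008],[0,0,0]],[[0,0,0.008],[0,0,0]],[[0,0,0.008],[0,0,0]],[[0,0,0.008],[0,0,0]]])

```text
t: 128.25
ee_pos: [623.3, -39.9, 142.4]
orientation: [3.139, 0.125, 0.0]
ft_force: [1.3, -0.4, -2.1]
width: 21.6
```

Emit:
move_arm(motion=[[[0,0,0.004],[0,0,0]],[[0,0,0.008],[0,0,0]],[[0,0,0.01],[0,0,0]],[[0,0,0.01],[0,0,0]],[[0,0,0.01],[0,0,0]]])

```text
t: 128.88
ee_pos: [623.3, -39.9, 142.3]
orientation: [3.139, 0.125, 0.001]
ft_force: [-4.6, 0.5, 8.4]
width: 21.7
```

Emit:
move_arm(motion=[[[0,0,0.004],[0,0,0]],[[0,0,0.006],[0,0,0]],[[0,0,0.006],[0,0,0]],[[0,0,0.006],[0,0,0]],[[0,0,0.006],[0,0,0]]])

```text
t: 129.5
ee_pos: [623.3, -39.9, 142.3]
orientation: [3.139, 0.125, 0.001]
ft_force: [-7.3, 0.5, 15.5]
width: 21.7
```

Seated. Back off the press slightly, release, lift, and clear away.

Emit:
move_arm(motion=[[[0,0,-0.012],[0,0,0]],[[0,0,-0.012],[0,0,0]],[[0,0,-0.012],[0,0,0]],[[0,0,-0.012],[0,0,0]],[[0,0,-0.012],[0,0,0]]], gripper=0.45)

```text
t: 130.12
ee_pos: [623.2, -39.9, 141.6]
orientation: [-3.139, -0.125, 0.0]
ft_force: [-0.2, -0.2, 0.6]
width: 39.9
```

Emit:
move_arm(motion=[[[0,0,-0.1],[0,0,0]],[[0,0,-0.2],[0,0,0]],[[0,0,-0.35],[0,0,0]],[[0,0,-0.5],[0,0,0]],[[0,0,-0.65],[0,0,0]]])

```text
t: 130.75
ee_pos: [623.6, -39.9, 241.5]
orientation: [3.139, 0.125, 0.003]
ft_force: [-0.4, 0.0, -0.1]
width: 39.5
```

Emit:
move_arm(motion=[[[-0.05,0.2,0],[0,0,0]],[[-0.1,0.4,0],[0,0,0]],[[-0.15,0.6,0],[0,0,0]],[[-0.2,0.8,0],[0,0,0]],[[-0.25,1,0],[0,0,0]]])

```text
t: 131.38
ee_pos: [597.9, -193.5, 240.9]
orientation: [3.139, 0.125, 0.003]
ft_force: [0.9, -0.3, -0.0]
width: 39.6
```

Emit:
move_arm(motion=[[[-0.05,0.25,0],[0,0,0]],[[-0.1,0.5,0],[0,0,0]],[[-0.15,0.75,0],[0,0,0]],[[-0.2,1,0],[0,0,0]],[[-0.2,1,0],[0,0,0]]])

```text
t: 132.0
ee_pos: [579.5, -346.9, 240.5]
orientation: [3.138, 0.12, 0.002]
ft_force: [-0.1, 0.7, -0.1]
width: 39.6
```

```bash
python3 meas.py 10
python3 - <<'E'
from h import *
print(ctrl.get_obs()['t'],ctrl.get_obs()['ee_pos'])
snap('side','s51.png'); snap('top','t51.png')
pin(['bar_grip','fork_seat','mark','rack1_mid','rack2_mid','jar1_mid'])
a=cv2.imread('pics/s51.png');cv2.imwrite('pics/c51.png',cv2.resize(a[170:330,240:400],None,fx=3.7,fy=3.7,interpolation=cv2.INTER_CUBIC))
E
```

```text
('pointer', 'top') 9 mean 58.8 sd 1.0
('pan_floor', 'top') 10 mean 63.3 sd 2.0
('pan_floor', 'side') 9 mean 60.9 sd 1.5
135.0 [ 579.77063216 -344.33807336  239.30548004]
bar_grip side [([625.0, -43.0, 176.0], 0.72)]
bar_grip top [([625.0, -43.0, 176.0], 0.81), ([626.0, -95.0, 90.0], 0.56), ([626.0, -37.0, 64.0], 0.22)]
fork_seat side [([622.0, -36.0, 59.0], 0.51)]
fork_seat top [([624.0, -41.0, 149.0], 0.65)]
mark side []
mark top []
rack1_mid side [([550.0, 396.0, 34.0], 0.73)]
rack1_mid top [([472.0, 403.0, 32.0], 0.88), ([622.0, -43.0, 180.0], 0.52)]
rack2_mid side [([553.0, 397.0, 32.0], 0.81)]
rack2_mid top [([557.0, 393.0, 33.0], 0.59)]
jar1_mid side [([446.0, 234.0, 30.0], 0.82)]
jar1_mid top [([452.0, 233.0, 30.0], 0.58)]
```

```bash
mkdir -p pics
python3 - <<'E'
from workcell import ctrl
import cv2,numpy as np
for c in ["side","top"]:
    im=ctrl.get_image(c); p=im["pixels"]; K=np.array(im["camera_matrix"]);R=np.array(im["R"]);t=np.array(im["t"])
    print(c,"cam at",(-R.T@t).round())
    cv2.imwrite(f"pics/final_{c}.png",cv2.cvtColor(p,cv2.COLOR_RGB2BGR))
    for n in ["pointer","mark"]:
        print(n,[(round(d["p"],2),np.round(d["location"],1)) for d in ctrl.pinpoint(c,n)])
    for n in ["mark","pointer"]:
        print(n,[(round(d["p"],2),int(d["mask"].sum()),np.argwhere(d["mask"]).mean(0).round()) for d in ctrl.regions_of(c,n)])
E
```

```text
side cam at [ -29.  734. 1206.]
pointer []
mark [(0.48, array([548.9, 395. ,  30.6])), (0.25, array([758.7, 272.1,  -3.1]))]
mark []
pointer [(0.8, 1663, array([252., 341.])), (0.28, 446, array([251., 434.]))]
top cam at [ 466.   19. 1108.]
pointer [(0.97, array([705. , -10.1,  60.9])), (0.37, array([619.2,   9.3,  93.3]))]
mark []
mark []
pointer [(0.68, 4770, array([232., 351.])), (0.47, 719, array([325., 445.])), (0.17, 660, array([170., 201.]))]
```

View pics/final_side.png

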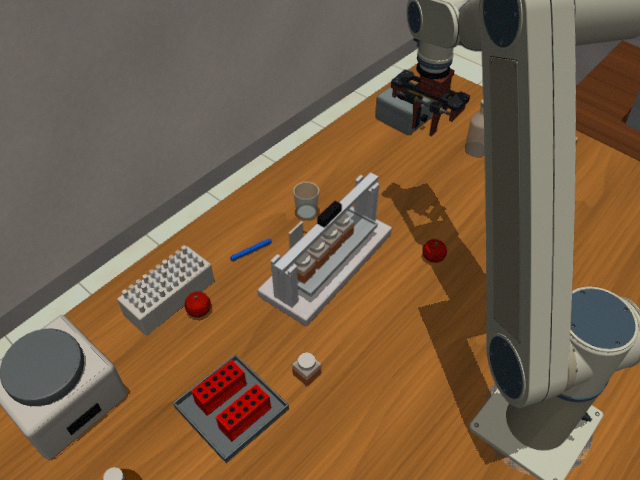

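View pics/final_top.png

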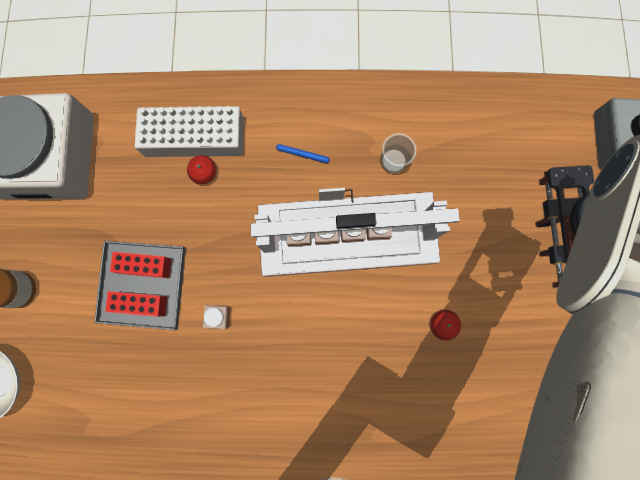

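```bash
python3 - <<'E'
import cv2,numpy as np
a=cv2.imread("pics/final_top.png")[178:228,300:380]; b=cv2.imread("pics/final_side.png")[215:275,265:345]
a=cv2.resize(a,(640,400),interpolation=cv2.INTER_CUBIC);b=cv2.resize(b,(480,360),interpolation=cv2.INTER_CUBIC)
cv2.imwrite("pics/z_top.png",a);cv2.imwrite("pics/z_side.png",b)
E
ls pics | head -80
```

```text
c1.png
c10side.png
c10top.png
c11.png
c12.png
c13.png
c14.png
c15.png
c16.png
c18.png
c18t.png
c19.png
c2.png
c20.png
c22.png
c24.png
c24t.png
c25.png
c26.png
c29.png
c29t.png
c3.png
c30.png
c31.png
c32.png
c33.png
c34.png
c35.png
c37.png
c39.png
c4.png
c40.png
c41.png
c42.png
c43.png
c44.png
c45.png
c46.png
c48.png
c49.png
c5.png
c50.png
c51.png
c6.png
c7.png
c8.png
c9.png
final_side.png
final_top.png
p1.png
p2.png
pt.png
s11.png
s12.png
s13.png
s17.png
s2.png
s21.png
s23.png
s27.png
s28.png
s36.png
s38.png
s4.png
s47.png
s48.png
s51.png
s6.png
s7.png
s8.png
s9.png
side0.png
side10.png
t1.png
t21.png
t23.png
t27.png
t3.png
t36.png
t38.png
```

View pics/z_top.png

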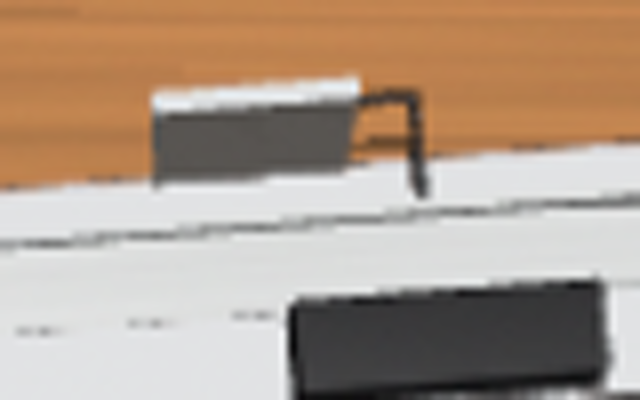

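View pics/z_side.png

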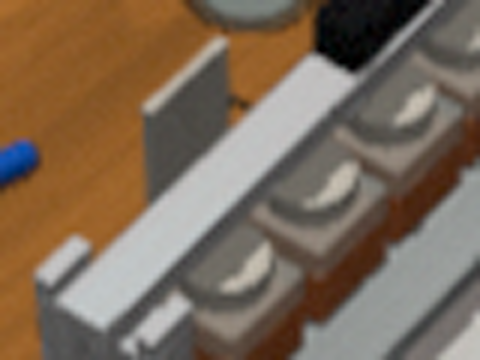

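```bash
python3 -c "from workcell import ctrl; print(ctrl.close_job())"
```

```text
the job is handed in; nothing more can be done
None
```

I handed the job in at about 136 s of the 210 s. The racks, jars and bar are in place, but **I could not confirm that the needle stands within the dark mark**.

- **Racks:** Both stand upright side by side in the grey tray. My first grasp on rack 2 was too high, because the real fingertips sit about 30 mm above the reported TCP height. That tipped the rack over on the pan; I set it upright and then moved it properly.
- **Jars:** Five were present (1, 2, 4, 5 and 6). Jars 2, 4, 5 and 6 stand in one row on the pan. I put jar 1 on first, then took it off again in favour of the lighter jar 5. Jar 1 now stands on the bench near (449, 234), not where it started. Jar 5 had been knocked aside during the run, and I picked it up from there.
- **Needle and mark:** The mark is apparently on the far side of the gauge plate, which neither camera sees. The networks never credibly found it, and feeling the plate with a fingertip found no edge.
    - I chose the lightest four-jar load to put the needle where it is most likely to be right. I measured it at about 59 mm; the network's last reading was 60.9 mm.
    - That is within the mark only if the mark's centre is no higher than about 65 mm; it can be anywhere from 56 to 68 mm.
- **Bar:** It rests in both forks, about 4 mm off centre along its length, and the last pictures show it in place.
- **Other things:** In the last pictures the tomatoes, beaker and marker look undisturbed, and the arm is clear of everything.

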